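# Stow the compass correctors and lift the magnet capsule with the tongs

## Robot

A 7-joint arm with a two-finger parallel gripper is mounted at the origin on the work surface. World frame = base frame: x ahead of the robot, y to its left, z up, the work surface at z = 0. Lengths are in m, angles in rad, forces in N, time in s.
With the tool pointing down it reaches from about 0.4 to 0.925 m from the base axis. Payload 5.6 kg.
Tool frame: the origin (TCP) lies where the fingers leave the gripper's body, on its centre line; the fingertips stand 73 mm ahead of it and the grasp point (between the pads) lies 54 mm ahead of it; z points along the fingers, y is the line along which they close (so a half turn about z gives the same grasp; the last joint's range is limited). The gripper opens to 85 mm and grips with 20 to 120 N. Pads are 22 mm wide; open, the fingers measure 114 mm over their backs; the gripper's body (76 mm by 85 mm) begins 54 mm behind the grasp point. The pads swing forward as they close: fully open they stand 13 mm farther back than shut.
Start: joints at [-1.208, 0.468, -0.012, 1.603, 0.006, 1.071, -0.056], TCP at [0.257, 0.597, 0.304] pointing down, gripper open.
Joint ranges: [-2.53, 2.53], [-0.31, 2.02], [-1.57, 1.55], [0.28, 2.44], [-1.29, 4.43], [0.15, 1.84], [-2.92, 2.92]. Speed limits (rad/s): [2.57, 2.57, 3.14, 3.14, 3.14, 3.14, 3.14].

## Interface

Orientations are given as a rotation vector (axis times angle).
In Python, from station import * gives the robot as it stands.
- The arm moves only by the tool apply_moves, never from a script. Its argument "motion" is a list of rows, each an object with "offset": the shift along the tool's x, y, z each as a share of 0.1 m, from -1 to 1, a list of three; "delta_rot": the turn, a rotation vector about the tool's x, y, z each as a share of 45 degrees, from -1 to 1, a list of three; "jaw": the opening, from -1 (shut) to 1 (fully open). In form: [{"offset": [tx, ty, tz], "delta_rot": [rx, ry, rz], "jaw": jaw}, ...]. A call has 1 to 10 rows; each row is the pose to reach, as a shift and turn from the pose commanded when the call began, along the tool's axes at that moment; what a row does not reach only later rows make up. A row lasts 1/8 s, in which the tool goes at most 62.5 mm and 10.7 degrees, less where a joint would pass 70% of its speed; a pose out of reach is approached as far as the arm can. A call with a number of a shift or a turn outside -1 to 1 is refused whole. A call with a gripper value outside its range is refused whole. The fingers move at their own pace and stop on an object; the grip force is fixed at half the most. Time passes only in rows, so rows that repeat a pose let the fingers close. It gives the time, the measured TCP pose, the force, the opening and the grip force at its end, in the units of the state.
- state(): the state, without advancing time (a new reading comes with each control period).
- read_camera(name): name is "scene" or "top" or "wrist"; returns the picture (420x560x3 uint8, blue, green, red); there is no depth.
- camera_model(name): a dict with "intrinsics" (3x3 intrinsics, pixels), "rvec" (rotation vector, rad) and "tvec" (3), from world to camera coordinates, as OpenCV has them; the wrist camera has in their place "hand_eye" (4x4, takes a point from camera to tool coordinates, whose origin is the TCP and whose axes are the flange's). Camera axes: x right, y down, z forward; pixel columns grow to the right and rows downward; lengths in m; the calibration is good to about 2 mm. The wrist camera is an equidistant fisheye: a pixel r from the principal point sees the ray r / f radians off the axis. A picture is of the moment at which its call begins: read the wrist's pose just before it. camera_model takes no time and is no camera call.
- hand_in(): hands the job in; it is judged then, once.
Trained networks look in the newest picture that a camera, given by its name, has taken for a name from the list of things; names that differ only in an ending like _2 or _b are one class to them, and where a whole thing is asked for, a point or a joint stands for the part that bears it (a point fixed in the world has none). Each returns a list of dicts, best first, with "score" (0 to 1); they miss things now and then, are a little off and sometimes report something else, mostly with a low value. They report only what shows in the picture. A call takes as long as a camera call. They do not tell look-alikes from the thing itself.
- trace(target, camera): "mask" (420x560 bool, what is visible of it).
- mark_of(target, camera): "xyz" ([x, y, z] in m, in world coordinates, good to about 4 mm: a listed point, or the origin of a listed thing).
The state is a dict: "time": time; "q": joint angles; "dq": joint speeds; "effort": joint torques, N m; "eef_pos": TCP position; "orientation": TCP orientation; "wrist_force": force on the tool from outside, world axes, zero at the start; "ft_torque": the same for the moment, N m; "grip_width": finger opening in m; "finger_force": force on a finger pad.
Only numpy, scipy, OpenCV 4.12 (cv2) and the standard library are available. Lean on these libraries where they do the work, as an engineer would, in place of code of your own. Each camera call takes 0.05 s, during which the arm holds its last target. There are 200 camera calls.

## Task

Iron and magnets must be out of the way before the bare compass magnet is handled: lower the loose gray quadrant sphere and the aluminium heeling-magnet tube, without dropping them, upright and fully down into the two empty compartments of the wooden corrector box that fit them, beside the sphere already packed there. Then pick up the brass spring tongs, close their jaws on the small brass magnet capsule standing on the cork stand, and lift it, upright, about 10 cm clear of the stand; never touch the capsule with the gripper itself, and leave everything else on the bench where it is. Finish while holding it: keep the tongs squeezed in the gripper, with the capsule motionless up in the air.

Things in the scene. Friction and masses are not known exactly. Their poses are not given: they have to be found in the camera images.
- corrector_box: open wooden case standing on the bench, does not move; outside 78 (x) by 190 (y) by 56 mm high, floor 8 mm thick, walls 6 mm. Three compartments in a row along its y: two 66 x 66 mm ones for spheres, centred at y = -56 mm (occupied) and y = +16 mm (empty), and a 34 x 34 mm socket for the tube centred at y = +72 mm (empty). Origin: centre of the underside
- seat_sphere (a point): centre of the floor of the empty sphere compartment (8 mm above the box's underside); axes as the box
- seat_tube (a point): centre of the floor of the tube socket (8 mm above the box's underside); axes as the box
- packed_sphere: quadrant sphere already in the box, same as the loose one; stays there
- loose_sphere: gray-painted iron ball 60 mm across, standing on a foot boss 28 mm across; ball centre 33 mm above the foot; on top a round brass nut 24 mm across, from 63 to 84 mm above the foot, by which it can be lifted (the compartment leaves no room for fingers beside the ball). About 0.35 kg. Origin: centre of the foot's underside, z up
- magnet_tube: plain aluminium tube, closed, 28 mm across and 90 mm tall, standing upright, about 0.14 kg. Origin: centre of its underside, z up. In its socket the top 42 mm stand above the box walls
- cork_stand: round cork disc 68 mm across, 12 mm thick, does not move. Origin: centre of its underside
- capsule: brass drum 26 mm across and 26 mm tall, with a button 11 mm across and 4 mm high on top, about 60 g, standing upright on the cork stand. Origin: centre of its underside, z up
- tongs: brass spring tongs, about 120 g, lying on edge so that the two arms open and close level. Origin: at bench level between the arms at their ribbed grip, near the centre of mass; x to the jaws, y from arm to arm, z up. The bow ends at x = -109 mm, the arms turn on hinges at x = -85 mm, the jaws end at x = +111 mm. Arms 3 mm thick, 20 mm high. Symmetrical, spring open by themselves
- tongs_grip (a point): between the arms at the ribbed grip, 10 mm above the tongs' origin. Outside width of the arms here: 53 mm sprung open, 32 mm when they are parallel with the jaws just on the capsule. Squeezing them here takes 2.4 N on each arm at first, 6 N when parallel; 25 N of grip then presses the capsule with about 8 N
- tongs_jaws (a point): middle of the jaws, 95 mm ahead of the tongs' origin and 11 mm above it; jaws 32 mm long and 22 mm high, flat, inside gap 69 mm sprung open. The gap shrinks 2.1 times as fast as the width at the grip: squeezed to 42 mm there the tongs can be carried with the jaws 47 mm apart; at 32 mm the jaws are parallel and 26 mm apart
- dial_ring: bystander: white enamel ring 110 mm across, lying flat, 5 mm thick
- gimbal_bracket: bystander: cracked bronze U-shaped bracket, 96 mm long, 61 mm high
- screwdriver: bystander: wooden-handled brass screwdriver lying on the bench near the robot
- screw_jar: bystander: small glass jar with a metal cap, 50 mm across, 60 mm high
- loupe: bystander: black eyeglass 34 mm across, 28 mm high
- bowl_cap: bystander: brass cap with a button, 44 mm across, 22 mm high
Mind the look-alikes: they are no part of the job. What is shaped like the capsule but red is not meant.

How it is judged:
By the outcome, as a careful person would: the job done as asked, in the order asked, and still so for the second after the job is handed in, while the arm keeps its last pose, push and grip.
It also fails if it takes over 67 s, if anything falls off the work surface, if the arm or the gripper's body presses on something with over 40 N, if the wrist force passes 120 N, or if a joint passes its speed limit or range.

## Working session

There is one attempt and no reset: what is moved stays moved. The work goes in short steps, Python scripts to look and compute and a tool call to move; the robot and the scene stay as the last step left them, time stands still between calls to the robot, and variables do not carry over. Pictures are saved under pics/ and viewed, at most 10 in all, crops included, and the job is handed in when it is done.

Besides the shell and the picture viewer there is one more tool, called after ">>>" by a JSON object that holds its "method" and its "body". apply_moves: Moves the arm, as the interface text tells. Shift numbers are shares of 0.1 m and turn numbers shares of 45 degrees, none past 1 either way. Its arguments: {"type":"object","properties":{"motion":{"type":"array","items":{"type":"object","properties":{"offset":{"type":"array","items":{"type":"number"}},"delta_rot":{"type":"array","items":{"type":"number"}},"jaw":{"type":"number"}}}}},"required":["motion"]}

```bash
mkdir -p pics; ls; python3 - <<'E'
from station import *
import cv2,numpy as np
s=state();print({k:np.round(v,3).tolist() for k,v in s.items()})
for c in ["scene","top"]:
    im=read_camera(c);cv2.imwrite(f"pics/{c}0.png",im)
    m=camera_model(c);print(c,{k:np.round(v,3).tolist() for k,v in m.items()})
    for t in ["corrector_box","seat_sphere","seat_tube","loose_sphere","magnet_tube","cork_stand","capsule","tongs","tongs_grip","tongs_jaws"]:
        print(t,[(round(r["score"],2),np.round(r["xyz"],3).tolist()) for r in mark_of(t,c)])
E
```

```text
pics
{'time': 0.0, 'q': [-1.208, 0.468, -0.012, 1.604, 0.006, 1.071, -0.056], 'dq': [-0.001, -0.001, -0.002, 0.001, 0.0, 0.001, -0.0], 'effort': [-0.001, -53.239, 0.021, -25.13, 0.011, 0.008, 0.0], 'eef_pos': [0.256, 0.597, 0.303], 'orientation': [-0.633, -3.077, 0.003], 'wrist_force': [-1.943, -0.028, 0.053], 'ft_torque': [-0.047, 0.017, -0.025], 'finger_force': 0.0, 'grip_width': 0.086}
scene {'intrinsics': [[489.405, 0.0, 269.957], [0.0, 489.405, 209.094], [0.0, 0.0, 1.0]], 'rvec': [2.202, 0.959, -0.368], 'tvec': [-0.382, -0.279, 1.366]}
corrector_box [(0.86, [0.538, 0.226, 0.001])]
seat_sphere [(0.78, [0.532, 0.244, 0.01])]
seat_tube [(0.72, [0.534, 0.3, 0.01])]
loose_sphere [(0.89, [0.596, -0.009, 0.0])]
magnet_tube [(0.85, [0.437, -0.054, 0.006])]
cork_stand [(0.64, [0.657, -0.149, 0.0]), (0.32, [0.594, -0.008, 0.002])]
capsule [(0.74, [0.66, -0.148, 0.018]), (0.49, [0.677, -0.055, 0.004])]
tongs []
tongs_grip [(0.68, [0.436, -0.053, 0.002]), (0.63, [0.487, -0.224, 0.011]), (0.24, [0.502, -0.404, 0.002])]
tongs_jaws [(0.69, [0.578, -0.212, 0.009])]
top {'intrinsics': [[485.457, 0.0, 277.702], [0.0, 485.457, 211.157], [0.0, 0.0, 1.0]], 'rvec': [2.128, -2.143, 0.136], 'tvec': [-0.003, 0.574, 1.138]}
corrector_box [(0.72, [0.531, 0.228, 0.001])]
seat_sphere [(0.69, [0.532, 0.244, 0.01]), (0.47, [0.583, -0.216, 0.016])]
seat_tube [(0.64, [0.53, 0.302, 0.004])]
loose_sphere [(0.56, [0.592, -0.008, -0.004])]
magnet_tube [(0.59, [0.436, -0.054, 0.002])]
cork_stand [(0.72, [0.656, -0.145, 0.002]), (0.27, [0.533, 0.246, 0.01])]
capsule [(0.6, [0.675, -0.058, -0.004]), (0.41, [0.66, -0.158, 0.014]), (0.41, [0.539, 0.172, 0.007])]
tongs [(0.91, [0.487, -0.223, -0.002])]
tongs_grip [(0.74, [0.487, -0.226, 0.01])]
tongs_jaws [(0.22, [0.487, -0.225, 0.012])]
```

View pics/top0.png

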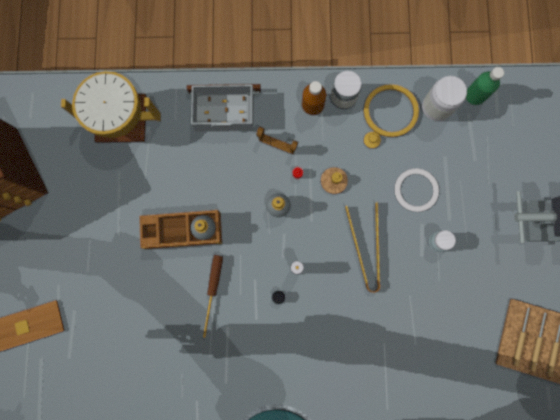

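View pics/scene0.png

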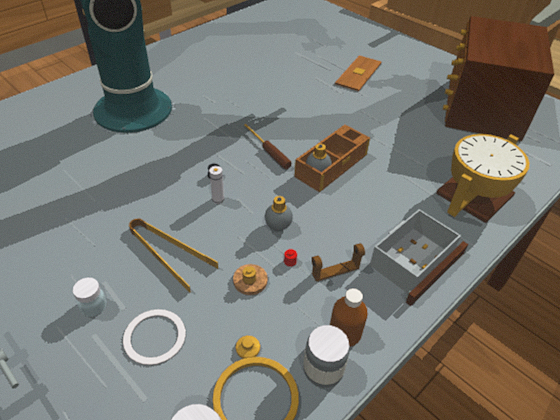

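Top view: the capsule is on the cork at about (337,178). Look-alikes are the red drum (297,173) and the brass bowl cap (372,140). The loose sphere is at (278,203), with the packed one in the box at (202,227). The tube is at (297,267), and it could be confused with the loupe (278,297) or the jar (445,240). The tongs have their bow at (372,288) and their jaws at (348–377,205). Next I'll fit known-size silhouettes to the masks in both cameras.

```bash
cat > h.py <<'E'
from station import *
import cv2,numpy as np
from scipy.optimize import minimize
from scipy.spatial.transform import Rotation as R
S=4
def projector(c,s=None):
    m=camera_model(c);K=np.array(m["intrinsics"]) if "intrinsics" in m else None
    if c!="wrist":
        return lambda P:cv2.projectPoints(np.asarray(P,float),np.array(m["rvec"]),np.array(m["tvec"]),K,None)[0][:,0]
    T=np.eye(4);T[:3,:3]=R.from_rotvec(s["orientation"]).as_matrix();T[:3,3]=s["eef_pos"]
    Ti=np.linalg.inv(T@np.array(m["hand_eye"]))
    def f(P):
        p=np.asarray(P)@Ti[:3,:3].T+Ti[:3,3];r=np.hypot(p[:,0],p[:,1]);th=np.arctan2(r,p[:,2])
        return np.c_[K[0,0]*th*p[:,0]/r+K[0,2],K[1,1]*th*p[:,1]/r+K[1,2]]
    return f
def cyl(r,z0,z1,n=40):
    a=np.linspace(0,2*np.pi,n,False);return np.vstack([np.c_[r*np.cos(a),r*np.sin(a),0*a+z] for z in (z0,z1)])
def boxp(x0,x1,y0,y1,z0,z1):return np.array([[x,y,z] for x in(x0,x1) for y in(y0,y1) for z in(z0,z1)])
def sph(r,z):return np.vstack([cyl(r*np.cos(t),z+r*np.sin(t),z+r*np.sin(t)) for t in np.linspace(-1.5,1.5,15)])
def arm(g):
    out=[]
    for s in(1,-1):
        k=(.0265-.016)/.085*g
        out.append(np.array([[x,s*(y+k*(x+.085)),z] for x in(-.085,.111) for y in(.013,.016) for z in(0,.02)]))
        a=np.linspace(0,1,6)*np.pi/2;P=[(-.085-.024*np.sin(t),s*.0145*np.cos(t)) for t in a]
        for p,q in zip(P[:-1],P[1:]):out.append(np.array([[u[0]+d,u[1],z] for u in(p,q) for z in(0,.02) for d in(0,.003)]))
    return out
M={"corrector_box":[boxp(-.039,.039,-.095,.095,0,.056)],
"loose_sphere":[cyl(.014,0,.01),sph(.03,.033),cyl(.012,.063,.084)],
"magnet_tube":[cyl(.014,0,.09)],"capsule":[cyl(.013,0,.026),cyl(.0055,.026,.03)],"cork_stand":[cyl(.034,0,.012)],"tongs":arm(1)}
def render(pr,pcs,p,z):
    im=np.zeros((420*S,560*S),np.uint8);Rz=R.from_euler("z",p[2]).as_matrix()
    for q in pcs:
        u=pr(q@Rz.T+[p[0],p[1],z]);u=cv2.convexHull(((u+.5)*S).astype(np.float32)).astype(np.int32);cv2.fillConvexPoly(im,u,1)
    return im
def fit(name,cams,p0,z=0,yaw=False,hull=False,s=None,masks=None):
    D=[]
    for c in cams:
        pr=projector(c,s);best=None
        for r in trace(name,c):
            m=r["mask"].astype(np.uint8)
            if m.sum()<20: continue
            i=render(pr,M[name],p0,z)[S//2::S,S//2::S];iou=(m&i).sum()/max(1,(m|i).sum())
            if best is None or iou>best[0]:best=(iou,m)
        if best is None: print(name,c,"none");continue
        m=best[1]
        if hull:
            o=np.zeros_like(m);cv2.fillConvexPoly(o,cv2.convexHull(cv2.findNonZero(m)),1);m=o
        D.append((pr,(cv2.resize(m*255,None,fx=S,fy=S,interpolation=cv2.INTER_CUBIC)>127).astype(np.uint8)))
    def cost(v):
        p=[v[0],v[1],v[2] if yaw else p0[2]];c=0
        for pr,m in D:
            i=render(pr,M[name],p,z);c+=1-(m&i).sum()/(m|i).sum()
        return c/len(D)
    d=[.008,.008]+([.1] if yaw else []);x=np.array(p0[:len(d)],float)
    o=minimize(cost,x,method="Nelder-Mead",options=dict(initial_simplex=np.vstack([x-np.array(d)/3]+[x+np.eye(len(d))[i]*d[i] for i in range(len(d))]),xatol=1e-4,fatol=1e-4))
    print(name,cams,np.round(o.x,4).tolist(),"iou %.2f"%(1-o.fun));return o.x
E
python3 - <<'E'
from h import *
for c in("top","scene"):read_camera(c)
for cs in(["top"],["scene"]):
    fit("corrector_box",cs,[.535,.228,0],yaw=True,hull=True)
    fit("loose_sphere",cs,[.594,-.008,0]);fit("magnet_tube",cs,[.436,-.054,0])
    fit("capsule",cs,[.66,-.152,0],z=.012);fit("cork_stand",cs,[.657,-.147,0],hull=True)
    fit("tongs",cs,[.487,-.224,.12],yaw=True)
print(camera_model("wrist"))
im=read_camera("top");cv2.imwrite("pics/crop1.png",cv2.resize(im[150:310,270:430],None,fx=3.7,fy=3.7,interpolation=cv2.INTER_CUBIC))
E
```

```text
corrector_box ['top'] [0.5315, 0.2312, 0.0689] iou 0.98
loose_sphere ['top'] [0.5895, -0.0071] iou 0.92
magnet_tube ['top'] [0.4364, -0.0504] iou 0.94
capsule ['top'] [0.6594, -0.1518] iou 0.85
cork_stand ['top'] [0.6566, -0.1472] iou 0.91
tongs ['top'] [0.4861, -0.2259, 0.1118] iou 0.45
corrector_box ['scene'] [0.5338, 0.227, 0.0564] iou 0.96
loose_sphere ['scene'] [0.5904, -0.0092] iou 0.89
magnet_tube scene noneTraceback (most recent call last):
  File "<stdin>", line 5, in <module>
  File "h.py", line 56, in fit
    o=minimize(cost,x,method="Nelder-Mead",options=dict(initial_simplex=np.vstack([x-np.array(d)/3]+[x+np.eye(len(d))[i]*d[i] for i in range(len(d))]),xatol=1e-4,fatol=1e-4))
    res = _minimize_neldermead(fun, x0, args, callback, bounds=bounds,
                               **options)
    fsim[k] = func(sim[k])
              ~~~~^^^^^^^^
    fx = function(np.copy(x), *(wrapper_args + args))
  File "h.py", line 54, in cost
    return c/len(D)
           ~^~~~~~~
ZeroDivisionError: division by zero
```

```bash
cat >> h.py <<'E'
def down(yaw): # tool z down, tool y at yaw (world)
    y=np.array([np.cos(yaw),np.sin(yaw),0]);z=np.array([0,0,-1.]);return np.c_[np.cross(y,z),y,z]
def plan(wps,s=None,pose=None):
    """wps: (tcp x,y,z,yaw of tool y) ; prints per-call end rows (offset, delta_rot)"""
    if pose is None:
        s=s or state();p=np.array(s["eef_pos"]);A=R.from_rotvec(s["orientation"]).as_matrix();print("t %.2f"%s["time"],np.round(p,4),"yaw %.4f"%np.arctan2(A[1,1],A[0,1]),"w %.4f F"%s["grip_width"],np.round(s["wrist_force"],1),"ff",np.round(s["finger_force"],1))
    else: p,A=np.array(pose[:3]),down(pose[3])
    for w in wps:
        t=np.array(w[:3]);B=down(w[3]);tot=R.from_matrix(A.T@B).as_rotvec()
        for n in range(1,30):
            n_ok=True;q,C=p.copy(),A.copy();rows=[]
            for i in range(n):
                d=C.T@((t-p)/n*(i+1)+p-q)/.1;r=R.from_matrix(C.T@A@R.from_rotvec(tot*(i+1)/n).as_matrix()).as_rotvec()/(np.pi/4)
                d,r=np.round(d,3),np.round(r,3);rows.append((d.tolist(),r.tolist()));n_ok&=bool((abs(d)<=1).all() and (abs(r)<=1).all())
                q=q+C@d*.1;C=C@R.from_rotvec(r*np.pi/4).as_matrix()
            if n_ok:break
        print("->",np.round(w,4).tolist());[print("   ",r) for r in rows];p,A=q,C
E
python3 - <<'E'
from h import *
plan([(.50,.16,.30,.06),(.59,-.008,.24,.06)])
im=read_camera("top");cv2.imwrite("pics/crop1.png",cv2.resize(im[150:310,270:430],None,fx=3.7,fy=3.7,interpolation=cv2.INTER_CUBIC))
for i in range(2):
  read_camera("scene");fit("capsule",["scene"],[.66,-.15,0],z=.012)
fit("cork_stand",["scene"],[.657,-.147,0],hull=True)
m=camera_model("wrist");print(m)
E
```

```text
t 1.65 [0.2567 0.5972 0.3039] yaw 1.1649 w 0.0854 F [-0.3  0.1 -0.2] ff 0.0
-> [0.5, 0.16, 0.3, 0.06]
    ([-0.66, -0.509, 0.007], [0.0, 0.0, 0.234])
    ([-0.743, -0.38, 0.006], [0.0, 0.0, 0.235])
    ([-0.799, -0.238, 0.007], [0.0, 0.0, 0.234])
    ([-0.829, -0.087, 0.006], [0.0, 0.0, 0.235])
    ([-0.832, 0.067, 0.007], [0.0, 0.0, 0.234])
    ([-0.805, 0.217, 0.006], [0.0, -0.0, 0.235])
-> [0.59, -0.008, 0.24, 0.06]
    ([-0.865, 0.399, 0.3], [0.0, -0.0, -0.0])
    ([-0.866, 0.399, 0.3], [0.0, -0.0, -0.0])
capsule ['scene'] [0.6598, -0.1548] iou 0.94
capsule ['scene'] [0.6603, -0.1553] iou 0.92
cork_stand ['scene'] [0.6569, -0.1489] iou 0.88
{'intrinsics': array([[325.1922621 ,   0.        , 277.65576414],
       [  0.        , 325.1922621 , 205.79642075],
       [  0.        ,   0.        ,   1.        ]]), 'hand_eye': array([[ 4.27725338e-04, -9.58022105e-01, -2.86694026e-01,
         7.15610780e-02],
       [ 9.99999908e-01,  4.16217020e-04,  1.01084052e-04,
        -2.71473453e-05],
       [ 2.24861771e-05, -2.86694042e-01,  9.58022195e-01,
        -7.04404821e-02],
       [ 0.00000000e+00,  0.00000000e+00,  0.00000000e+00,
         1.00000000e+00]])}
```

View pics/crop1.png

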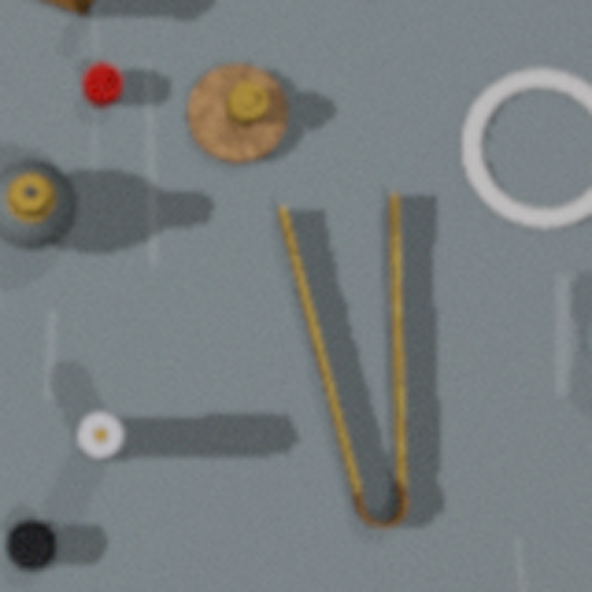

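The crop shows the brass capsule on the cork at (248,102), the red decoy at (102,84) and the tube at (100,435). The tongs lie open with the bow at (382,520). The choice is confirmed. Now moving to above the box.

>>> {"method": "apply_moves", "body": {"motion": [{"offset":[-0.66,-0.509,0.007],"delta_rot":[0,0,0.234],"jaw":1},{"offset":[-0.66,-0.509,0.007],"delta_rot":[0,0,0.234],"jaw":1}]}}

```text
time: 2.2
eef_pos: [0.2998, 0.5213, 0.3032]
orientation: [0.92, 3.002, -0.002]
wrist_force: [0.4, 0.2, -0.3]
grip_width: 0.0856
finger_force: 0.0
```

>>> {"method": "apply_moves", "body": {"motion": [{"offset":[-0.743,-0.38,0.006],"delta_rot":[0,0,0.235],"jaw":1},{"offset":[-0.743,-0.38,0.006],"delta_rot":[0,0,0.235],"jaw":1}]}}

```text
time: 2.45
eef_pos: [0.3401, 0.4483, 0.3029]
orientation: [1.192, 2.905, -0.001]
wrist_force: [-0.3, 0.5, -0.4]
grip_width: 0.0852
finger_force: 0.0
```

>>> {"method": "apply_moves", "body": {"motion": [{"offset":[-0.799,-0.238,0.007],"delta_rot":[0,0,0.234],"jaw":1},{"offset":[-0.799,-0.238,0.007],"delta_rot":[0,0,0.234],"jaw":1}]}}

```text
time: 2.7
eef_pos: [0.3801, 0.3758, 0.3022]
orientation: [1.453, 2.785, 0.0]
wrist_force: [-0.7, -0.4, -0.1]
grip_width: 0.0857
finger_force: 0.0
```

>>> {"method": "apply_moves", "body": {"motion": [{"offset":[-0.829,-0.087,0.006],"delta_rot":[0,0,0.235],"jaw":1},{"offset":[-0.829,-0.087,0.006],"delta_rot":[0,0,0.235],"jaw":1}]}}

```text
time: 2.95
eef_pos: [0.4205, 0.303, 0.3017]
orientation: [1.703, 2.639, 0.001]
wrist_force: [-0.0, 0.8, -0.3]
grip_width: 0.0852
finger_force: 0.0
```

>>> {"method": "apply_moves", "body": {"motion": [{"offset":[-0.832,0.067,0.007],"delta_rot":[0,0,0.234],"jaw":1},{"offset":[-0.832,0.067,0.007],"delta_rot":[0,0,0.234],"jaw":1}]}}

```text
time: 3.2
eef_pos: [0.4611, 0.2301, 0.301]
orientation: [1.938, 2.471, 0.001]
wrist_force: [0.0, 0.1, -0.2]
grip_width: 0.0855
finger_force: 0.0
```

>>> {"method": "apply_moves", "body": {"motion": [{"offset":[-0.805,0.217,0.006],"delta_rot":[0,0,0.235],"jaw":1},{"offset":[-0.805,0.217,0.006],"delta_rot":[0,0,0.235],"jaw":1},{"offset":[-0.805,0.217,0.006],"delta_rot":[0,0,0.235],"jaw":1}]}}

```text
time: 3.58
eef_pos: [0.5008, 0.1591, 0.3002]
orientation: [2.155, 2.285, 0.001]
wrist_force: [-1.3, 1.7, 0.2]
grip_width: 0.0856
finger_force: 0.0
```

```bash
python3 - <<'E'
from h import *
plan([(.59,-.008,.24,.06)])
s=state();im=read_camera("wrist");cv2.imwrite("pics/w1.png",im)
fit("corrector_box",["wrist"],[.533,.229,.06],yaw=True,hull=True,s=s)
for t in ["seat_sphere","seat_tube"]:print(t,[(round(r["score"],2),np.round(r["xyz"],3).tolist()) for r in mark_of(t,"wrist")])
E
```

```text
t 3.58 [0.5008 0.1591 0.3002] yaw 0.0585 w 0.0856 F [-1.3  1.7  0.2] ff 0.0
-> [0.59, -0.008, 0.24, 0.06]
    ([-0.86, 0.396, 0.301], [0.0, -0.0, -0.001])
    ([-0.86, 0.396, 0.301], [0.001, -0.0, -0.001])
corrector_box ['wrist'] [0.5353, 0.2297, 0.0595] iou 0.97
seat_sphere [(0.95, [0.535, 0.248, 0.005])]
seat_tube [(0.82, [0.529, 0.298, 0.007])]
```

View pics/w1.png

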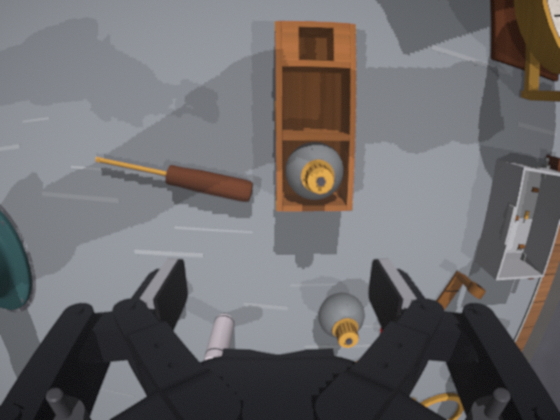

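The wrist view shows the box at (315,115) with its sphere compartment (315,100) and tube socket (316,43) both empty. The loose sphere is at (343,320) and the tube at (220,335). I'll fit the sphere from this view too.

```bash
python3 - <<'E'
from h import *
s=state()
fit("loose_sphere",["wrist"],[.59,-.008,0],s=s)
plan([(.59,-.008,.23,.06),(.59,-.008,.146,.06),(.59,-.008,.129,.06)])
E
```

```text
loose_sphere ['wrist'] [0.5918, -0.0063] iou 0.96
t 3.83 [0.4994 0.1616 0.2999] yaw 0.0630 w 0.0852 F [-0.3 -0.4  0.2] ff 0.0
-> [0.59, -0.008, 0.23, 0.06]
    ([-0.875, 0.399, 0.349], [-0.0, -0.0, 0.002])
    ([-0.875, 0.4, 0.349], [-0.0, -0.001, 0.002])
-> [0.59, -0.008, 0.146, 0.06]
    ([0.0, -0.0, 0.84], [-0.0, 0.0, -0.0])
-> [0.59, -0.008, 0.129, 0.06]
    ([0.0, -0.0, 0.17], [-0.0, 0.0, -0.0])
```

>>> {"method": "apply_moves", "body": {"motion": [{"offset":[-0.43,0.2,0.175],"delta_rot":[0,0,0],"jaw":1},{"offset":[-0.86,0.4,0.35],"delta_rot":[0,0,0],"jaw":1}]}}

```text
time: 4.08
eef_pos: [0.5455, 0.0777, 0.2649]
orientation: [2.149, 2.292, 0.002]
wrist_force: [0.4, 0.2, 0.4]
grip_width: 0.0853
finger_force: 0.0
```

>>> {"method": "apply_moves", "body": {"motion": [{"offset":[-0.43,0.2,0.175],"delta_rot":[0,0,0],"jaw":1},{"offset":[-0.86,0.402,0.35],"delta_rot":[0,0,0],"jaw":1},{"offset":[-0.86,0.402,0.35],"delta_rot":[0,0,0],"jaw":1}]}}

```text
time: 4.45
eef_pos: [0.5906, -0.0102, 0.2286]
orientation: [2.159, 2.282, -0.005]
wrist_force: [-0.5, 0.3, 0.6]
grip_width: 0.0854
finger_force: 0.0
```

>>> {"method": "apply_moves", "body": {"motion": [{"offset":[0,0,0.4],"delta_rot":[0,0,0],"jaw":1},{"offset":[0,0,0.75],"delta_rot":[0,0,0],"jaw":0.5},{"offset":[0,0,0.93],"delta_rot":[0,0,0],"jaw":0.2},{"offset":[0,0,0.93],"delta_rot":[0,0,0],"jaw":-0.2},{"offset":[0,0,0.93],"delta_rot":[0,0,0],"jaw":-0.2}]}}

```text
time: 5.08
eef_pos: [0.5912, -0.0065, 0.1383]
orientation: [2.152, 2.287, 0.003]
wrist_force: [0.7, -0.8, 0.3]
grip_width: 0.0341
finger_force: 0.0
```

>>> {"method": "apply_moves", "body": {"motion": [{"offset":[0,0,0],"delta_rot":[0,0,0],"jaw":-0.4},{"offset":[0,0,0],"delta_rot":[0,0,0],"jaw":-1},{"offset":[0,0,0],"delta_rot":[0,0,0],"jaw":-1},{"offset":[0,0,0],"delta_rot":[0,0,0],"jaw":-1}]}}

```text
time: 5.58
eef_pos: [0.5914, -0.0068, 0.1386]
orientation: [2.153, 2.286, 0.004]
wrist_force: [-0.3, 0.3, 7.3]
grip_width: 0.0221
finger_force: 58.6
```

>>> {"method": "apply_moves", "body": {"motion": [{"offset":[0,0,-0.05],"delta_rot":[0,0,0],"jaw":-1},{"offset":[0,0,-0.2],"delta_rot":[0,0,0],"jaw":-1},{"offset":[0,0,-0.45],"delta_rot":[0,0,0],"jaw":-1},{"offset":[0,0,-0.75],"delta_rot":[0,0,0],"jaw":-1},{"offset":[0,0,-1],"delta_rot":[0,0,0],"jaw":-1}]}}

```text
time: 6.2
eef_pos: [0.5902, -0.007, 0.2386]
orientation: [2.154, 2.286, 0.001]
wrist_force: [-0.4, -0.6, -4.2]
grip_width: 0.0215
finger_force: 59.1
```

>>> {"method": "apply_moves", "body": {"motion": [{"offset":[0.1,-0.03,-0.2],"delta_rot":[0,0,0],"jaw":-1},{"offset":[0.3,-0.1,-0.3],"delta_rot":[0,0,0],"jaw":-1},{"offset":[0.7,-0.245,-0.3],"delta_rot":[0,0,0],"jaw":-1}]}}

```text
time: 6.58
eef_pos: [0.5618, 0.0611, 0.2684]
orientation: [2.156, 2.282, 0.002]
wrist_force: [0.7, 0.5, -4.1]
grip_width: 0.0219
finger_force: 59.3
```

>>> {"method": "apply_moves", "body": {"motion": [{"offset":[0.4,-0.14,0],"delta_rot":[0,0,0],"jaw":-1},{"offset":[0.6,-0.21,0],"delta_rot":[0,0,0],"jaw":-1},{"offset":[0.7,-0.245,0],"delta_rot":[0,0,0],"jaw":-1},{"offset":[0.7,-0.245,0],"delta_rot":[0,0,0],"jaw":-1}]}}

```text
time: 7.08
eef_pos: [0.5328, 0.1304, 0.2671]
orientation: [-2.153, -2.288, 0.0]
wrist_force: [0.3, -0.5, -4.6]
grip_width: 0.0219
finger_force: 59.2
```

```bash
python3 - <<'E'
from h import *
plan([])
s=state();im=read_camera("wrist");cv2.imwrite("pics/w2.png",im)
fit("corrector_box",["wrist"],[.5335,.2295,.06],yaw=True,hull=True,s=s)
for t in ["seat_sphere","seat_tube"]:print(t,[(round(r["score"],2),np.round(r["xyz"],3).tolist()) for r in mark_of(t,"wrist")])
for c in ("top","scene"):
  read_camera(c);fit("loose_sphere",[c],[.533,.13,0],z=.130)
E
```

```text
t 7.08 [0.5328 0.1304 0.2671] yaw 0.0610 w 0.0219 F [ 0.3 -0.5 -4.6] ff 59.2
corrector_box ['wrist'] [0.5353, 0.2292, 0.0658] iou 0.97
seat_sphere [(0.87, [0.537, 0.246, 0.006]), (0.27, [0.529, 0.297, 0.009])]
seat_tube [(0.85, [0.525, 0.298, 0.01])]
loose_sphere ['top'] [0.5277, 0.1169] iou 0.36
loose_sphere ['scene'] [0.5347, 0.1212] iou 0.91
```

View pics/w2.png

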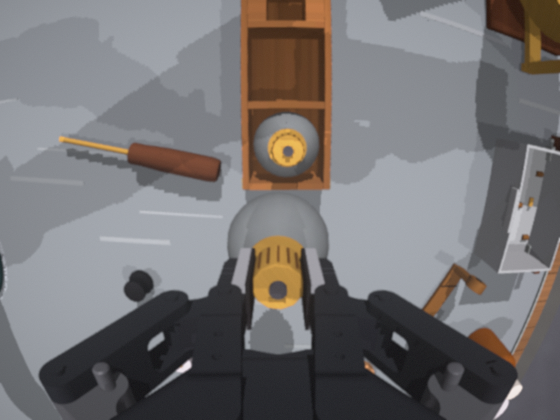

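The view shows the sphere in the fingers with its nut at (278,270) and the ball at (278,240), hanging straight. The box is ahead with the empty compartment at (287,65). Next I'll check the in-hand offset along tool x.

```bash
python3 - <<'E'
from h import *
s=state();im=read_camera("wrist")
for z in(.127,.130,.133):fit("loose_sphere",["wrist"],[.533,.13,0],z=z,s=s)
pr=projector("wrist",s)
b=render(pr,M["loose_sphere"],[.533,.13,0],.130)
g=render(pr,M["corrector_box"],[.535,.2295,.06],0)
o=cv2.resize(im,None,fx=S,fy=S)
for m,c in((b,(0,255,0)),(g,(255,255,0))):
    k,_=cv2.findContours(m,cv2.RETR_EXTERNAL,cv2.CHAIN_APPROX_NONE);cv2.drawContours(o,k,-1,c,1)
cv2.imwrite("pics/w2b.png",cv2.resize(o[0:1250,800:1440],None,fx=.48,fy=.48,interpolation=cv2.INTER_AREA))
E
```

```text
loose_sphere ['wrist'] [0.5347, 0.126] iou 0.84
loose_sphere ['wrist'] [0.5347, 0.1268] iou 0.82
loose_sphere ['wrist'] [0.5343, 0.1277] iou 0.79
```

View pics/w2b.png

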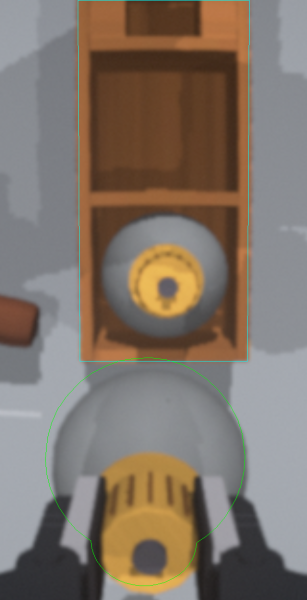

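The model outline (green) sits slightly above and outside the real ball, so the ball hangs a few millimetres lower and further back. I'll solve for the ball centre and nut-top position directly.

```bash
python3 - <<'E'
from h import *
from scipy.optimize import least_squares
s=state();im=read_camera("wrist");m=camera_model("wrist");K=m["intrinsics"];H=np.array(m["hand_eye"])
def ray(u,v):
    d=np.array([u-K[0,2],v-K[1,2]])/K[0,0];th=np.hypot(*d);return np.array([*(d/th*np.sin(th)),np.cos(th)])
mk=max(trace("loose_sphere","wrist"),key=lambda r:(r["mask"][200:330,230:330]).sum())["mask"]
c=cv2.findContours(mk.astype(np.uint8),0,cv2.CHAIN_APPROX_NONE)[0];c=max(c,key=len)[:,0]
print(c.min(0),c.max(0))
P=np.array([p for p in c if p[1]<245]);rays=np.array([ray(*p) for p in P])
f=lambda C:np.arccos(rays@C/np.linalg.norm(C))-np.arcsin(.03/np.linalg.norm(C))
o=least_squares(f,[0,.02,.2],loss="soft_l1",f_scale=.003);C=o.x
print("rms",np.sqrt((o.fun**2).mean()),"cam",C);print("ball centre in tool",H[:3,:3]@C+H[:3,3])
r=H[:3,:3]@ray(278.1,290.1)
for zt in(.048,.051,.054,.057):print("nut top at tool z",zt,H[:3,3]+r*(zt-H[2,3])/r[2])
# packed sphere nut for the check of the ray model
E
```

```text
[227 192] [328 308]
rms 0.001602084524614044 cam [1.16736930e-05 2.16557485e-02 1.93543809e-01]
ball centre in tool [-0.00397121  0.00121418  0.10881833]
nut top at tool z 0.048 [-0.00036635  0.00132467  0.048     ]
nut top at tool z 0.051 [-0.00220312  0.00133336  0.051     ]
nut top at tool z 0.054 [-0.00403989  0.00134205  0.054     ]
nut top at tool z 0.057 [-0.00587666  0.00135074  0.057     ]
```

```bash
python3 - <<'E'
from h import *
s=state();im=read_camera("scene")
pr=projector("scene");u=pr([[.533,.13,.163]])[0];print(u)
rs=trace("loose_sphere","scene")
for r in rs:
    v=np.argwhere(r["mask"]);print(r["score"],v.min(0)[::-1],v.max(0)[::-1],r["mask"].sum())
fit("packed_sphere" if 0 else "magnet_tube",["scene"],[.4364,-.0515,0]) if trace("magnet_tube","scene") else 0
for z in(.12,.123,.126,.13):fit("loose_sphere",["scene"],[.533,.126,0],z=z,s=s)
b=render(pr,M["loose_sphere"],[.534,.126,0],.126);o=cv2.resize(im,None,fx=S,fy=S)
k,_=cv2.findContours(b,0,1);cv2.drawContours(o,k,-1,(0,255,0),1)
x,y=(u*S).astype(int);cv2.imwrite("pics/s2.png",o[y-250:y+250,x-250:x+250])
E
```

```text
[308.00089421 128.01147709]
0.78 [293 107] [320 144] 655
0.42 [ 73 278] [105 315] 899
magnet_tube ['scene'] [0.4357, -0.0524] iou 0.85
loose_sphere ['scene'] [0.5257, 0.1333] iou 0.86
loose_sphere ['scene'] [0.5281, 0.1305] iou 0.86
loose_sphere ['scene'] [0.5308, 0.127] iou 0.85
loose_sphere ['scene'] [0.5339, 0.1235] iou 0.85
```

View pics/s2.png

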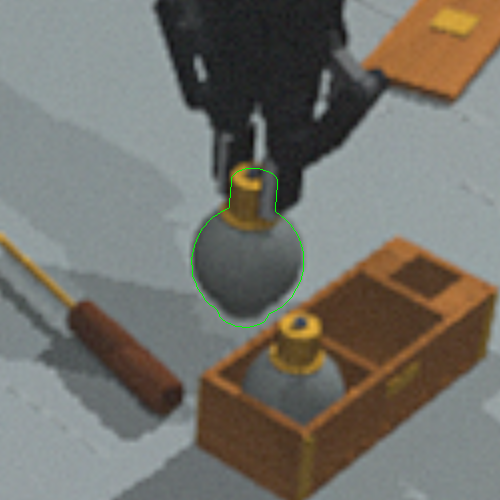

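>>> {"method": "apply_moves", "body": {"motion": [{"offset":[0.2,0.012,0],"delta_rot":[0,0,0],"jaw":-1},{"offset":[0.5,0.03,0],"delta_rot":[0,0,0],"jaw":-1},{"offset":[0.8,0.048,0],"delta_rot":[0,0,0],"jaw":-1}]}}

```text
time: 8.55
eef_pos: [0.5329, 0.2124, 0.267]
orientation: [-2.153, -2.287, -0.001]
wrist_force: [0.2, 0.4, -4.0]
grip_width: 0.0213
finger_force: 59.2
```

>>> {"method": "apply_moves", "body": {"motion": [{"offset":[0.25,0.015,0],"delta_rot":[0,0,0],"jaw":-1},{"offset":[0.385,0.023,0],"delta_rot":[0,0,0],"jaw":-1},{"offset":[0.385,0.023,0],"delta_rot":[0,0,0],"jaw":-1}]}}

```text
time: 8.93
eef_pos: [0.5327, 0.2501, 0.2668]
orientation: [-2.151, -2.289, 0.0]
wrist_force: [-0.1, 0.1, -4.4]
grip_width: 0.0217
finger_force: 59.2
```

>>> {"method": "apply_moves", "body": {"motion": [{"offset":[0,0,0.15],"delta_rot":[0,0,0],"jaw":-1},{"offset":[0,0,0.4],"delta_rot":[0,0,0],"jaw":-1},{"offset":[0,0,0.58],"delta_rot":[0,0,0],"jaw":-1},{"offset":[0,0,0.7],"delta_rot":[0,0,0],"jaw":-1},{"offset":[0,0,0.8],"delta_rot":[0,0,0],"jaw":-1}]}}

```text
time: 9.55
eef_pos: [0.5333, 0.2484, 0.1863]
orientation: [2.154, 2.286, -0.0]
wrist_force: [0.6, 0.1, -4.6]
grip_width: 0.0213
finger_force: 59.2
```

>>> {"method": "apply_moves", "body": {"motion": [{"offset":[0,0,0.1],"delta_rot":[0,0,0],"jaw":-1},{"offset":[0,0,0.2],"delta_rot":[0,0,0],"jaw":-1},{"offset":[0,0,0.28],"delta_rot":[0,0,0],"jaw":-1},{"offset":[0,0,0.34],"delta_rot":[0,0,0],"jaw":-1},{"offset":[0,0,0.34],"delta_rot":[0,0,0],"jaw":-1}]}}

```text
time: 10.18
eef_pos: [0.5329, 0.2485, 0.1525]
orientation: [-2.154, -2.287, 0.001]
wrist_force: [0.6, -0.3, -4.0]
grip_width: 0.0216
finger_force: 59.2
```

>>> {"method": "apply_moves", "body": {"motion": [{"offset":[0,0,0.02],"delta_rot":[0,0,0],"jaw":-1},{"offset":[0,0,0.04],"delta_rot":[0,0,0],"jaw":-1},{"offset":[0,0,0.04],"delta_rot":[0,0,0],"jaw":-1}]}}

```text
time: 10.55
eef_pos: [0.533, 0.2487, 0.149]
orientation: [-2.154, -2.287, -0.0]
wrist_force: [-0.1, 0.2, -4.3]
grip_width: 0.0221
finger_force: 59.2
```

>>> {"method": "apply_moves", "body": {"motion": [{"offset":[0,0,0.02],"delta_rot":[0,0,0],"jaw":-1},{"offset":[0,0,0.03],"delta_rot":[0,0,0],"jaw":-1},{"offset":[0,0,0.03],"delta_rot":[0,0,0],"jaw":-1}]}}

```text
time: 10.92
eef_pos: [0.5332, 0.2487, 0.1466]
orientation: [-2.154, -2.287, -0.001]
wrist_force: [-1.7, -1.2, 3.1]
grip_width: 0.022
finger_force: 60.0
```

Contact at TCP z of about 0.1465, which matches the floor. Releasing gently and rising.

>>> {"method": "apply_moves", "body": {"motion": [{"offset":[0,0,0],"delta_rot":[0,0,0],"jaw":-0.4},{"offset":[0,0,0],"delta_rot":[0,0,0],"jaw":-0.2},{"offset":[0,0,0],"delta_rot":[0,0,0],"jaw":0},{"offset":[0,0,0],"delta_rot":[0,0,0],"jaw":0.2}]}}

```text
time: 11.42
eef_pos: [0.5331, 0.2487, 0.146]
orientation: [2.154, 2.287, 0.0]
wrist_force: [0.4, 0.3, -1.1]
grip_width: 0.0511
finger_force: 0.0
```

>>> {"method": "apply_moves", "body": {"motion": [{"offset":[0,0,-0.15],"delta_rot":[0,0,0],"jaw":0.2},{"offset":[0,0,-0.5],"delta_rot":[0,0,0],"jaw":0.2},{"offset":[0,0,-1],"delta_rot":[0,0,0],"jaw":0.3}]}}

```text
time: 11.8
eef_pos: [0.5326, 0.2484, 0.247]
orientation: [-2.154, -2.287, 0.003]
wrist_force: [0.0, 0.8, 1.1]
grip_width: 0.0559
finger_force: 0.0
```

>>> {"method": "apply_moves", "body": {"motion": [{"offset":[-0.5,0,-0.3],"delta_rot":[0,0,0],"jaw":0.3},{"offset":[-1,0,-0.3],"delta_rot":[0,0,0],"jaw":0.3},{"offset":[-1,0,-0.3],"delta_rot":[0,0,0],"jaw":0.3}]}}

```text
time: 12.18
eef_pos: [0.5398, 0.144, 0.278]
orientation: [2.161, 2.277, 0.002]
wrist_force: [-0.2, -0.0, 0.1]
grip_width: 0.0557
finger_force: 0.0
```

```bash
python3 - <<'E'
from h import *
s=state();im=read_camera("wrist")
fit("corrector_box",["wrist"],[.5353,.2295,.06],yaw=True,hull=True,s=s)
for z in(.008,):fit("loose_sphere",["wrist"],[.534,.2455,0],z=z,s=s)
fit("magnet_tube",["wrist"],[.436,-.0515,0],s=s) if trace("magnet_tube","wrist") else 0
p=projector("wrist",s)([[.534,.2455,.05]])[0];print(p)
cv2.imwrite("pics/w3.png",im[:,120:440])
read_camera("top");fit("magnet_tube",["top"],[.436,-.0515,0])
plan([(.436,-.0515,.24,.06),(.436,-.0515,.125,.06)],pose=[.5338,.1488,.276,.06])
plan([])
E
```

```text
corrector_box ['wrist'] [0.5349, 0.2293, 0.0647] iou 0.97
loose_sphere ['wrist'] [0.535, 0.2455] iou 0.98
magnet_tube ['wrist'] [0.3867, -0.1429] iou 0.04
[275.03406107  79.27665469]
magnet_tube ['top'] [0.436, -0.0514] iou 0.72
-> [0.436, -0.0515, 0.24, 0.06]
    ([-0.97, -0.548, 0.18], [0.0, 0.0, 0.0])
    ([-0.971, -0.548, 0.18], [0.0, 0.0, 0.0])
-> [0.436, -0.0515, 0.125, 0.06]
    ([0.0, -0.0, 0.575], [0.0, 0.0, 0.0])
    ([0.0, -0.0, 0.575], [0.0, 0.0, 0.0])
t 12.53 [0.5388 0.1501 0.2758] yaw 0.0620 w 0.0556 F [ 0.1 -0.4  0. ] ff 0.0
```

View pics/w3.png

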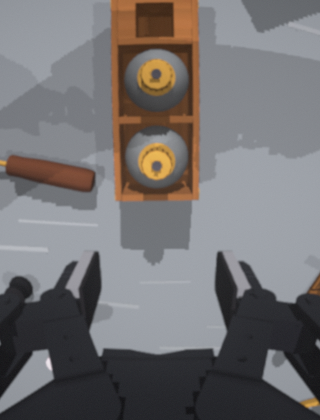

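The view shows both spheres seated in the box with their nuts at (157,75) and (157,160), and the socket (155,20) empty. Next is the tube.

>>> {"method": "apply_moves", "body": {"motion": [{"offset":[-0.48,-0.287,0],"delta_rot":[0,0,0],"jaw":0.7},{"offset":[-0.97,-0.574,0.1],"delta_rot":[0,0,0],"jaw":0.7}]}}

```text
time: 12.78
eef_pos: [0.4875, 0.0485, 0.2661]
orientation: [2.15, 2.289, 0.001]
wrist_force: [0.0, -0.8, 0.7]
grip_width: 0.0723
finger_force: 0.0
```

>>> {"method": "apply_moves", "body": {"motion": [{"offset":[-0.48,-0.287,0.1],"delta_rot":[0,0,0],"jaw":0.7},{"offset":[-0.97,-0.574,0.26],"delta_rot":[0,0,0],"jaw":0.7},{"offset":[-0.97,-0.574,0.26],"delta_rot":[0,0,0],"jaw":0.7},{"offset":[-0.97,-0.574,0.26],"delta_rot":[0,0,0],"jaw":0.7}]}}

```text
time: 13.28
eef_pos: [0.4367, -0.0509, 0.2402]
orientation: [2.153, 2.288, 0.001]
wrist_force: [0.6, 0.5, -0.1]
grip_width: 0.0727
finger_force: 0.0
```

>>> {"method": "apply_moves", "body": {"motion": [{"offset":[0,0,0.5],"delta_rot":[0,0,0],"jaw":0.7},{"offset":[0,0,0.9],"delta_rot":[0,0,0],"jaw":0.5},{"offset":[0,0,1],"delta_rot":[0,0,0],"jaw":0.3}]}}

```text
time: 13.65
eef_pos: [0.4358, -0.0502, 0.1382]
orientation: [-2.149, -2.288, 0.004]
wrist_force: [0.0, -0.7, 0.0]
grip_width: 0.0553
finger_force: 0.0
```

>>> {"method": "apply_moves", "body": {"motion": [{"offset":[0,0,0.13],"delta_rot":[0,0,0],"jaw":0},{"offset":[0,0,0.13],"delta_rot":[0,0,0],"jaw":-0.2},{"offset":[0,0,0.13],"delta_rot":[0,0,0],"jaw":-1},{"offset":[0,0,0.13],"delta_rot":[0,0,0],"jaw":-1},{"offset":[0,0,0.13],"delta_rot":[0,0,0],"jaw":-1}]}}

```text
time: 14.28
eef_pos: [0.4366, -0.0517, 0.1277]
orientation: [2.153, 2.286, 0.002]
wrist_force: [0.3, 0.1, 4.3]
grip_width: 0.0266
finger_force: 59.1
```

>>> {"method": "apply_moves", "body": {"motion": [{"offset":[0,0,-0.06],"delta_rot":[0,0,0],"jaw":-1},{"offset":[0,0,-0.3],"delta_rot":[0,0,0],"jaw":-1},{"offset":[0,0,-0.65],"delta_rot":[0,0,0],"jaw":-1},{"offset":[0,0,-1],"delta_rot":[0,0,0],"jaw":-1}]}}

```text
time: 14.78
eef_pos: [0.4356, -0.0518, 0.2281]
orientation: [-2.154, -2.286, 0.001]
wrist_force: [0.9, 0.7, -1.9]
grip_width: 0.0265
finger_force: 59.1
```

>>> {"method": "apply_moves", "body": {"motion": [{"offset":[0.1,0.05,-0.3],"delta_rot":[0,0,0],"jaw":-1},{"offset":[0.4,0.2,-0.3],"delta_rot":[0,0,0],"jaw":-1},{"offset":[0.75,0.36,-0.3],"delta_rot":[0,0,0],"jaw":-1}]}}

```text
time: 15.15
eef_pos: [0.4678, 0.0257, 0.2579]
orientation: [2.155, 2.285, 0.002]
wrist_force: [0.1, -0.5, -0.8]
grip_width: 0.0266
finger_force: 59.1
```

>>> {"method": "apply_moves", "body": {"motion": [{"offset":[0.4,0.19,0],"delta_rot":[0,0,0],"jaw":-1},{"offset":[0.75,0.36,0],"delta_rot":[0,0,0],"jaw":-1}]}}

```text
time: 15.4
eef_pos: [0.4991, 0.1037, 0.2573]
orientation: [-2.154, -2.287, -0.0]
wrist_force: [0.1, -0.3, -1.0]
grip_width: 0.0268
finger_force: 59.1
```

>>> {"method": "apply_moves", "body": {"motion": [{"offset":[0.4,0.19,0],"delta_rot":[0,0,0],"jaw":-1},{"offset":[0.65,0.31,0],"delta_rot":[0,0,0],"jaw":-1},{"offset":[0.75,0.36,0],"delta_rot":[0,0,0],"jaw":-1},{"offset":[0.75,0.36,0],"delta_rot":[0,0,0],"jaw":-1}]}}

```text
time: 15.9
eef_pos: [0.5302, 0.1791, 0.2569]
orientation: [2.154, 2.287, -0.001]
wrist_force: [0.2, -0.5, -0.7]
grip_width: 0.0268
finger_force: 59.2
```

```bash
cat >> h.py <<'E'
def intool(c,z,cam="wrist"): # pixel -> tool point at tool-z
    m=camera_model("wrist");K=m["intrinsics"];H=np.array(m["hand_eye"]);d=(np.array(c)-[K[0,2],K[1,2]])/K[0,0];th=np.hypot(*d)
    r=H[:3,:3]@np.array([*(d/th*np.sin(th)),np.cos(th)]);return H[:3,3]+r*(z-H[2,3])/r[2]
E
python3 - <<'E'
from h import *
plan([])
s=state();im=read_camera("wrist")
fit("corrector_box",["wrist"],[.535,.2295,.06],yaw=True,hull=True,s=s)
print([(round(r["score"],2),np.round(r["xyz"],4).tolist()) for r in mark_of("seat_tube","wrist")])
z=s["eef_pos"][2]-.127
fit("magnet_tube",["wrist"],[.53,.18,0],z=z,s=s)
pr=projector("wrist",s);o=cv2.resize(im,None,fx=S,fy=S)
box=M["corrector_box"][0]
sock=boxp(-.017,.017,.055,.089,.056,.056)
for pcs,p,zz,c in((M["magnet_tube"],[.53,.18,0],z,(0,255,0)),([box],[.535,.2294,.062],0,(255,255,0)),([sock],[.535,.2294,.062],0,(0,0,255))):
    k,_=cv2.findContours(render(pr,pcs,p,zz),0,1);cv2.drawContours(o,k,-1,c,1)
cv2.imwrite("pics/w4.png",cv2.resize(o[0:1400,720:1520],None,fx=.428,fy=.428,interpolation=cv2.INTER_AREA))
E
```

```text
t 15.90 [0.5302 0.1791 0.2569] yaw 0.0602 w 0.0268 F [ 0.2 -0.5 -0.7] ff 59.2
corrector_box ['wrist'] [0.5352, 0.2291, 0.0666] iou 0.96
[(0.65, [0.5256, 0.3009, 0.0102])]
magnet_tube ['wrist'] [0.5315, 0.1783] iou 0.96
```

View pics/w4.png

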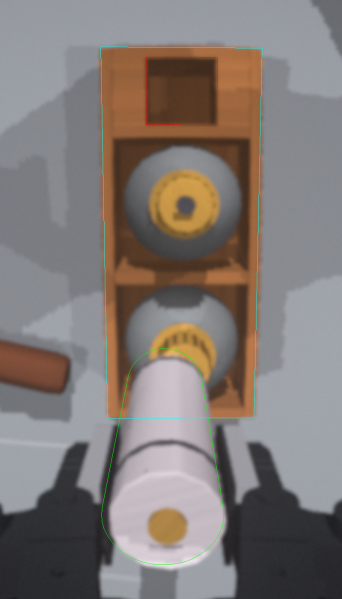

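The tube's green outline and the predicted socket (red at (180,90)) both match the picture. The tube hangs upright. Placing it now.

>>> {"method": "apply_moves", "body": {"motion": [{"offset":[0.2,0.01,0],"delta_rot":[0,0,0],"jaw":-1},{"offset":[0.5,0.025,0],"delta_rot":[0,0,0],"jaw":-1},{"offset":[0.8,0.04,0],"delta_rot":[0,0,0],"jaw":-1}]}}

```text
time: 16.48
eef_pos: [0.5294, 0.2615, 0.2572]
orientation: [-2.153, -2.287, -0.001]
wrist_force: [-1.0, -0.4, -1.4]
grip_width: 0.0266
finger_force: 59.2
```

>>> {"method": "apply_moves", "body": {"motion": [{"offset":[0.3,0.017,0],"delta_rot":[0,0,0],"jaw":-1},{"offset":[0.42,0.024,0],"delta_rot":[0,0,0],"jaw":-1},{"offset":[0.42,0.024,0.1],"delta_rot":[0,0,0],"jaw":-1},{"offset":[0.42,0.024,0.35],"delta_rot":[0,0,0],"jaw":-1},{"offset":[0.42,0.024,0.55],"delta_rot":[0,0,0],"jaw":-1},{"offset":[0.42,0.024,0.65],"delta_rot":[0,0,0],"jaw":-1},{"offset":[0.42,0.024,0.65],"delta_rot":[0,0,0],"jaw":-1}]}}

```text
time: 17.35
eef_pos: [0.5294, 0.3009, 0.1912]
orientation: [-2.155, -2.286, 0.003]
wrist_force: [0.6, -0.7, -1.4]
grip_width: 0.0265
finger_force: 59.2
```

>>> {"method": "apply_moves", "body": {"motion": [{"offset":[0,0,0.06],"delta_rot":[0,0,0],"jaw":-1},{"offset":[0,0,0.12],"delta_rot":[0,0,0],"jaw":-1},{"offset":[0,0,0.18],"delta_rot":[0,0,0],"jaw":-1}]}}

```text
time: 17.73
eef_pos: [0.5296, 0.3017, 0.1739]
orientation: [2.154, 2.287, 0.001]
wrist_force: [0.1, -0.2, -1.6]
grip_width: 0.0269
finger_force: 59.2
```

>>> {"method": "apply_moves", "body": {"motion": [{"offset":[0,0,0.1],"delta_rot":[0,0,0],"jaw":-1},{"offset":[0,0,0.2],"delta_rot":[0,0,0],"jaw":-1},{"offset":[0,0,0.3],"delta_rot":[0,0,0],"jaw":-1},{"offset":[0,0,0.36],"delta_rot":[0,0,0],"jaw":-1},{"offset":[0,0,0.36],"delta_rot":[0,0,0],"jaw":-1}]}}

```text
time: 18.35
eef_pos: [0.5293, 0.3014, 0.1374]
orientation: [-2.154, -2.287, 0.002]
wrist_force: [-0.8, 0.1, -0.5]
grip_width: 0.0269
finger_force: 59.2
```

>>> {"method": "apply_moves", "body": {"motion": [{"offset":[0,0,0.015],"delta_rot":[0,0,0],"jaw":-1},{"offset":[0,0,0.03],"delta_rot":[0,0,0],"jaw":-1},{"offset":[0,0,0.03],"delta_rot":[0,0,0],"jaw":-1}]}}

```text
time: 18.73
eef_pos: [0.5298, 0.3017, 0.1358]
orientation: [2.154, 2.287, 0.002]
wrist_force: [-0.8, -0.9, 3.3]
grip_width: 0.0266
finger_force: 59.7
```

>>> {"method": "apply_moves", "body": {"motion": [{"offset":[0,0,0],"delta_rot":[0,0,0],"jaw":-0.3},{"offset":[0,0,0],"delta_rot":[0,0,0],"jaw":-0.1},{"offset":[0,0,0],"delta_rot":[0,0,0],"jaw":0.1},{"offset":[0,0,0],"delta_rot":[0,0,0],"jaw":0.3}]}}

```text
time: 19.23
eef_pos: [0.5295, 0.3015, 0.1349]
orientation: [-2.154, -2.287, 0.0]
wrist_force: [0.5, -0.5, 0.5]
grip_width: 0.0558
finger_force: 0.0
```

>>> {"method": "apply_moves", "body": {"motion": [{"offset":[0,0,-0.15],"delta_rot":[0,0,0],"jaw":0.3},{"offset":[0,0,-0.5],"delta_rot":[0,0,0],"jaw":0.3},{"offset":[0,0,-1],"delta_rot":[0,0,0],"jaw":0.5}]}}

```text
time: 19.6
eef_pos: [0.529, 0.3012, 0.2359]
orientation: [-2.154, -2.287, 0.003]
wrist_force: [0.5, 0.8, 0.2]
grip_width: 0.0643
finger_force: 0.0
```

>>> {"method": "apply_moves", "body": {"motion": [{"offset":[-0.5,0,-0.4],"delta_rot":[0,0,0],"jaw":0.5},{"offset":[-1,0,-0.4],"delta_rot":[0,0,0],"jaw":0.5},{"offset":[-1,0,-0.4],"delta_rot":[0,0,0],"jaw":0.5},{"offset":[-1,0,-0.4],"delta_rot":[0,0,0],"jaw":0.5}]}}

```text
time: 20.1
eef_pos: [0.5355, 0.2021, 0.2758]
orientation: [-2.154, -2.286, -0.002]
wrist_force: [-0.9, 0.5, -0.1]
grip_width: 0.0641
finger_force: 0.0
```

```bash
python3 - <<'E'
from h import *
s=state();im=read_camera("wrist")
fit("magnet_tube",["wrist"],[.5305,.301,0],z=.008,s=s)
fit("loose_sphere",["wrist"],[.535,.2455,0],z=.008,s=s)
plan([(.44,-.12,.275,-1.459)])
read_camera("top");read_camera("scene")
fit("tongs",["top"],[.486,-.2255,.11],yaw=True)
fit("tongs",["scene"],[.486,-.2255,.11],yaw=True) if trace("tongs","scene") else 0
E
```

```text
magnet_tube ['wrist'] [0.532, 0.3004] iou 0.96
loose_sphere ['wrist'] [0.5349, 0.2457] iou 0.95
t 20.25 [0.5352 0.2031 0.2749] yaw 0.0620 w 0.0639 F [ 0.3  0.1 -0.1] ff 0.0
-> [0.44, -0.12, 0.275, -1.459]
    ([-0.792, -0.288, -0.0], [-0.0, 0.0, 0.484])
    ([-0.841, 0.027, -0.001], [-0.0, 0.0, 0.484])
    ([-0.772, 0.337, -0.0], [-0.0, 0.0, 0.484])
    ([-0.592, 0.599, -0.001], [-0.0, 0.0, 0.485])
tongs ['top'] [0.4845, -0.2258, 0.1119] iou 0.78
tongs ['scene'] [0.4862, -0.2284, 0.1155] iou 0.85
```

>>> {"method": "apply_moves", "body": {"motion": [{"offset":[-0.4,-0.144,0],"delta_rot":[0,0,0.23],"jaw":0.5},{"offset":[-0.79,-0.288,0],"delta_rot":[0,0,0.46],"jaw":0.5},{"offset":[-0.79,-0.288,0],"delta_rot":[0,0,0.484],"jaw":0.5}]}}

```text
time: 20.88
eef_pos: [0.5109, 0.118, 0.2751]
orientation: [2.553, 1.831, -0.001]
wrist_force: [0.3, -0.3, -0.2]
grip_width: 0.0641
finger_force: 0.0
```

>>> {"method": "apply_moves", "body": {"motion": [{"offset":[-0.42,0.013,0],"delta_rot":[0,0,0.23],"jaw":0.5},{"offset":[-0.84,0.027,0],"delta_rot":[0,0,0.46],"jaw":0.5},{"offset":[-0.84,0.027,0],"delta_rot":[0,0,0.484],"jaw":0.5}]}}

```text
time: 21.25
eef_pos: [0.4873, 0.0385, 0.2752]
orientation: [2.851, 1.318, 0.0]
wrist_force: [-0.6, -0.6, 0.5]
grip_width: 0.0642
finger_force: 0.0
```

>>> {"method": "apply_moves", "body": {"motion": [{"offset":[-0.386,0.168,0],"delta_rot":[0,0,0.23],"jaw":0.5},{"offset":[-0.772,0.337,0],"delta_rot":[0,0,0.46],"jaw":0.5},{"offset":[-0.772,0.337,0],"delta_rot":[0,0,0.484],"jaw":0.5}]}}

```text
time: 21.62
eef_pos: [0.4636, -0.0415, 0.2753]
orientation: [3.049, 0.758, 0.001]
wrist_force: [1.0, 0.7, 0.3]
grip_width: 0.0642
finger_force: 0.0
```

>>> {"method": "apply_moves", "body": {"motion": [{"offset":[-0.296,0.3,0],"delta_rot":[0,0,0.23],"jaw":0.5},{"offset":[-0.592,0.599,0],"delta_rot":[0,0,0.46],"jaw":0.5},{"offset":[-0.592,0.599,0],"delta_rot":[0,0,0.485],"jaw":0.5}]}}

```text
time: 22.0
eef_pos: [0.4399, -0.1218, 0.2753]
orientation: [3.136, 0.169, 0.001]
wrist_force: [-0.6, 0.3, 0.2]
grip_width: 0.0639
finger_force: 0.0
```

>>> {"method": "apply_moves", "body": {"motion": [{"offset":[-0.2,0.5,0],"delta_rot":[0,0,0],"jaw":0.5},{"offset":[-0.41,1.0,0],"delta_rot":[0,0,0],"jaw":0.5},{"offset":[-0.41,1.0,0],"delta_rot":[0,0,0],"jaw":0.5},{"offset":[-0.41,1.0,0],"delta_rot":[0,0,0],"jaw":0.5}]}}

```text
time: 22.5
eef_pos: [0.411, -0.2231, 0.2748]
orientation: [-3.136, -0.178, 0.0]
wrist_force: [0.8, -0.6, -0.0]
grip_width: 0.0643
finger_force: 0.0
```

```bash
python3 - <<'E'
from h import *
plan([(.486,-.226,.2,-1.459)])
s=state();im=read_camera("wrist")
p=fit("tongs",["wrist"],[.486,-.226,.1118],yaw=True,s=s)
q=fit("capsule",["wrist"],[.66,-.153,0],z=.012,s=s);c=fit("cork_stand",["wrist"],[.657,-.148,0],hull=True,s=s)
for t in("tongs_grip","tongs_jaws"):print(t,[(round(r["score"],2),np.round(r["xyz"],4).tolist()) for r in mark_of(t,"wrist")])
pr=projector("wrist",s);o=cv2.resize(im,None,fx=S,fy=S)
for pcs,v,zz in((M["tongs"],p,0),(M["capsule"],[q[0],q[1],0],.012),(M["cork_stand"],[c[0],c[1],0],0)):
    k,_=cv2.findContours(render(pr,pcs,v,zz),0,1);cv2.drawContours(o,k,-1,(0,255,0),1)
cv2.imwrite("pics/w5.png",cv2.resize(o,(800,600),interpolation=cv2.INTER_AREA))
E
```

```text
t 22.50 [ 0.411  -0.2231  0.2748] yaw -1.4576 w 0.0643 F [ 0.8 -0.6 -0. ] ff 0.0
-> [0.486, -0.226, 0.2, -1.459]
    ([0.742, 0.114, 0.748], [-0.001, 0.0, 0.002])
tongs ['wrist'] [0.4871, -0.2278, 0.11] iou 0.82
capsule ['wrist'] [0.6573, -0.1557] iou 0.00
cork_stand wrist noneTraceback (most recent call last):
  File "<stdin>", line 5, in <module>
  File "h.py", line 56, in fit
    o=minimize(cost,x,method="Nelder-Mead",options=dict(initial_simplex=np.vstack([x-np.array(d)/3]+[x+np.eye(len(d))[i]*d[i] for i in range(len(d))]),xatol=1e-4,fatol=1e-4))
    res = _minimize_neldermead(fun, x0, args, callback, bounds=bounds,
                               **options)
    fsim[k] = func(sim[k])
              ~~~~^^^^^^^^
    fx = function(np.copy(x), *(wrapper_args + args))
  File "h.py", line 54, in cost
    return c/len(D)
           ~^~~~~~~
ZeroDivisionError: division by zero
```

>>> {"method": "apply_moves", "body": {"motion": [{"offset":[0.375,0.06,0.2],"delta_rot":[0,0,0],"jaw":0.76},{"offset":[0.75,0.12,0.5],"delta_rot":[0,0,0],"jaw":0.76},{"offset":[0.75,0.12,0.98],"delta_rot":[0,0,0],"jaw":0.76},{"offset":[0.75,0.12,0.98],"delta_rot":[0,0,0],"jaw":0.76}]}}

```text
time: 23.2
eef_pos: [0.4841, -0.2267, 0.1741]
orientation: [-3.134, -0.174, 0.011]
wrist_force: [0.7, -0.7, 1.6]
grip_width: 0.0753
finger_force: 0.0
```

```bash
python3 - <<'E'
from h import *
plan([(.4865,-.2272,.077,-1.4598)])
s=state();im=read_camera("wrist")
p=fit("tongs",["wrist"],[.4865,-.2272,.111],yaw=True,s=s)
for n,a,z in(("capsule",[.66,-.153,0],.012),("cork_stand",[.657,-.148,0],0)):
    if trace(n,"wrist"):fit(n,["wrist"],a,z=z,s=s,hull=(z==0))
for t in("tongs_grip","tongs_jaws"):print(t,[(round(r["score"],2),np.round(r["xyz"],4).tolist()) for r in mark_of(t,"wrist")])
E
```

```text
t 23.20 [ 0.4841 -0.2267  0.1741] yaw -1.4597 w 0.0753 F [ 0.7 -0.7  1.6] ff 0.0
-> [0.4865, -0.2272, 0.077, -1.4598]
    ([0.03, 0.011, 0.971], [-0.003, 0.009, 0.0])
tongs ['wrist'] [0.4848, -0.2278, 0.1109] iou 0.80
cork_stand ['wrist'] [0.6596, -0.1493] iou 0.97
tongs_grip []
tongs_jaws []
```

>>> {"method": "apply_moves", "body": {"motion": [{"offset":[0,0,0.4],"delta_rot":[0,0,0],"jaw":0.76},{"offset":[0,0,0.75],"delta_rot":[0,0,0],"jaw":0.76},{"offset":[0,0,0.95],"delta_rot":[0,0,0],"jaw":0.76},{"offset":[0,0,1.0],"delta_rot":[0,0,0],"jaw":0.76},{"offset":[0,0,1.0],"delta_rot":[0,0,0],"jaw":0.76}]}}

```text
time: 24.18
eef_pos: [0.486, -0.2289, 0.0777]
orientation: [3.136, 0.171, 0.002]
wrist_force: [0.7, -0.4, -0.3]
grip_width: 0.0752
finger_force: 0.0
```

>>> {"method": "apply_moves", "body": {"motion": [{"offset":[0,0,0],"delta_rot":[0,0,0],"jaw":0.5},{"offset":[0,0,0],"delta_rot":[0,0,0],"jaw":0.35},{"offset":[0,0,0],"delta_rot":[0,0,0],"jaw":0.2},{"offset":[0,0,0],"delta_rot":[0,0,0],"jaw":0.1},{"offset":[0,0,0],"delta_rot":[0,0,0],"jaw":0.0},{"offset":[0,0,0],"delta_rot":[0,0,0],"jaw":-0.06},{"offset":[0,0,0],"delta_rot":[0,0,0],"jaw":-0.06}]}}

```text
time: 25.05
eef_pos: [0.4866, -0.2294, 0.0786]
orientation: [3.136, 0.171, 0.005]
wrist_force: [-0.6, 0.3, 9.9]
grip_width: 0.0403
finger_force: 7.7
```

>>> {"method": "apply_moves", "body": {"motion": [{"offset":[0,0,-0.03],"delta_rot":[0,0,0],"jaw":-0.06},{"offset":[0,0,-0.08],"delta_rot":[0,0,0],"jaw":-0.06},{"offset":[0,0,-0.16],"delta_rot":[0,0,0],"jaw":-0.06},{"offset":[0,0,-0.3],"delta_rot":[0,0,0],"jaw":-0.06},{"offset":[0,0,-0.4],"delta_rot":[0,0,0],"jaw":-0.06},{"offset":[0,0,-0.4],"delta_rot":[0,0,0],"jaw":-0.06}]}}

```text
time: 25.8
eef_pos: [0.4863, -0.2287, 0.1181]
orientation: [3.136, 0.172, 0.003]
wrist_force: [-0.0, 0.6, -1.0]
grip_width: 0.0402
finger_force: 4.1
```

```bash
python3 - <<'E'
from h import *
M["tongs"]=arm((40-32)/21.)
plan([])
s=state();im=read_camera("wrist");read_camera("top");read_camera("scene")
for c in("wrist","top","scene"):
    if trace("tongs",c):
        for z in(.034,.04,.046):fit("tongs",[c],[.4865,-.228,.111],yaw=True,z=z,s=s)
for c in("wrist","top","scene"):
  for n,a,z in(("capsule",[.66,-.154,0],.012),("cork_stand",[.6575,-.1485,0],0)):
    if trace(n,c):fit(n,[c],a,z=z,s=s,hull=(z==0))
for t in("tongs_grip","tongs_jaws","capsule"):print(t,[[(round(r["score"],2),np.round(r["xyz"],4).tolist()) for r in mark_of(t,c)] for c in("wrist","top","scene")])
E
```

```text
t 25.80 [ 0.4863 -0.2287  0.1181] yaw -1.4612 w 0.0402 F [-0.   0.6 -1. ] ff 4.1
tongs ['wrist'] [0.4945, -0.2259, 0.177] iou 0.28
tongs ['wrist'] [0.486, -0.2299, 0.0429] iou 0.29
tongs ['wrist'] [0.4869, -0.2293, 0.0573] iou 0.32
tongs ['top'] [0.4889, -0.2264, 0.0412] iou 0.17
tongs ['top'] [0.4858, -0.2266, 0.0534] iou 0.17
tongs ['top'] [0.4919, -0.2244, 0.0412] iou 0.17
tongs ['scene'] [0.4856, -0.2305, 0.3357] iou 0.39
tongs ['scene'] [0.4861, -0.2346, 0.3438] iou 0.39
tongs ['scene'] [0.487, -0.2382, 0.3392] iou 0.39
capsule ['wrist'] [0.6573, -0.1567] iou 0.00
capsule ['top'] [0.6573, -0.1567] iou 0.00
cork_stand ['top'] [0.6555, -0.1495] iou 0.96
capsule ['scene'] [0.6614, -0.1563] iou 0.90
cork_stand ['scene'] [0.658, -0.1505] iou 0.92
tongs_grip [[], [], [(0.62, [0.4915, -0.2251, 0.0454])]]
tongs_jaws [[], [(0.45, [0.5785, -0.216, 0.0848])], []]
capsule [[], [(0.65, [0.6735, -0.0562, -0.0046]), (0.63, [0.6578, -0.1582, 0.0117])], [(0.76, [0.6638, -0.1502, 0.0193]), (0.66, [0.6788, -0.0551, 0.003])]]
```

>>> {"method": "apply_moves", "body": {"motion": [{"offset":[0.05,-0.1,0],"delta_rot":[0,0,0],"jaw":-0.06},{"offset":[0.13,-0.28,0],"delta_rot":[0,0,0],"jaw":-0.06},{"offset":[0.22,-0.47,0],"delta_rot":[0,0,0],"jaw":-0.06},{"offset":[0.26,-0.55,0],"delta_rot":[0,0,0],"jaw":-0.06},{"offset":[0.26,-0.55,0],"delta_rot":[0,0,0],"jaw":-0.06}]}}

```text
time: 28.18
eef_pos: [0.5058, -0.1702, 0.117]
orientation: [-3.137, -0.174, -0.0]
wrist_force: [0.3, -0.7, -0.3]
grip_width: 0.0401
finger_force: 4.1
```

```bash
python3 - <<'E'
from h import *
plan([])
s=state();W=read_camera("wrist");pr=projector("wrist",s)
T=read_camera("top");pt=projector("top");Sc=read_camera("scene");ps=projector("scene")
A=arm((40-32)/21.);e=s["eef_pos"];p=[e[0],e[1],.110];z=e[2]-.078
def ov(im,pr,box,f):
    o=cv2.resize(im,None,fx=S,fy=S,interpolation=cv2.INTER_CUBIC)
    for pcs,v,zz,c in((A,p,z,(0,255,0)),(M["capsule"],[.660,-.154,0],.012,(255,0,255)),(M["cork_stand"],[.657,-.149,0],0,(255,255,0))):
        k,_=cv2.findContours(render(pr,pcs,v,zz),0,1);cv2.drawContours(o,k,-1,c,1)
    x0,y0,x1,y1=[int(b*S) for b in box];return cv2.resize(o[y0:y1,x0:x1],f,interpolation=cv2.INTER_AREA)
w=ov(W,pr,(130,0,430,420),(428,600))
u=pt([[.58,-.165,.03]])[0];a=ov(T,pt,(u[0]-60,u[1]-48,u[0]+60,u[1]+48),(372,298))
u=ps([[.58,-.165,.03]])[0];b=ov(Sc,ps,(u[0]-75,u[1]-60,u[0]+75,u[1]+60),(372,298))
cv2.imwrite("pics/comp.png",np.hstack([w,np.vstack([a,b,np.zeros((4,372,3),np.uint8)])]))
for c in("wrist","top","scene"):
  for r in trace("capsule",c):
    v=np.argwhere(r["mask"]);print(c,round(r["score"],2),v.min(0)[::-1],v.max(0)[::-1])
print(pr([[.66,-.154,.042],[.66,-.154,.025]]))
E
```

```text
t 28.18 [ 0.5058 -0.1702  0.117 ] yaw -1.4597 w 0.0401 F [ 0.3 -0.7 -0.3] ff 4.1
top 0.71 [256 128] [297 153]
top 0.39 [331 173] [341 183]
scene 0.78 [242 266] [255 285]
scene 0.62 [282 249] [296 266]
[[278.54971927 -53.9268796 ]
 [278.45081814 -39.05945343]]
```

View pics/comp.png

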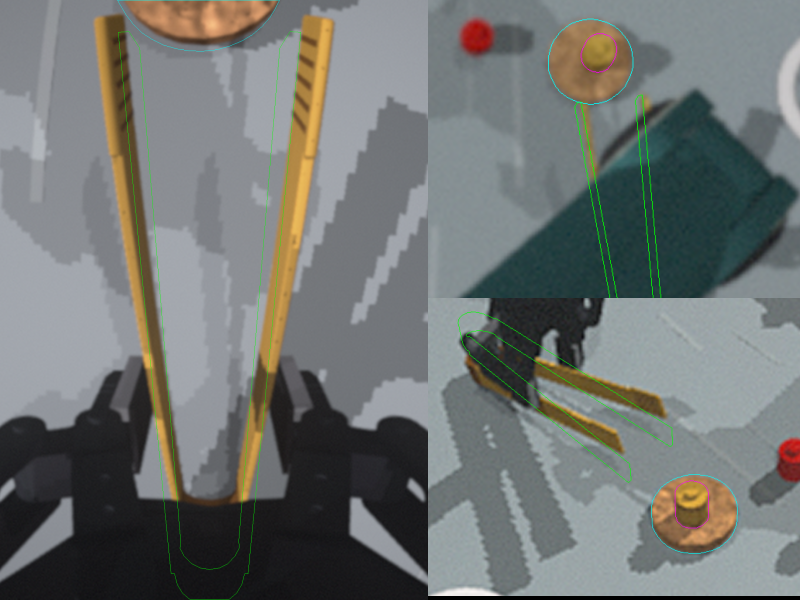

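The composite shows the tongs held centred, but they have pitched jaws-up with the bow drooping; compare the scene crop tips at (665,415) with the level model at (675,440). The open arms only touch the front edge of the pads, about 11 mm ahead of the centre of mass. The capsule estimate at (598,50) in the top crop is good. I'll set the tongs down flat and re-grip about 10 mm further back.

>>> {"method": "apply_moves", "body": {"motion": [{"offset":[-0.2,0,0],"delta_rot":[0,0,0],"jaw":-0.06},{"offset":[-0.4,0,0],"delta_rot":[0,0,0],"jaw":-0.06},{"offset":[-0.4,0,0.1],"delta_rot":[0,0,0],"jaw":-0.06},{"offset":[-0.4,0,0.2],"delta_rot":[0,0,0],"jaw":-0.06},{"offset":[-0.4,0,0.28],"delta_rot":[0,0,0],"jaw":-0.06},{"offset":[-0.4,0,0.34],"delta_rot":[0,0,0],"jaw":-0.06},{"offset":[-0.4,0,0.38],"delta_rot":[0,0,0],"jaw":-0.06},{"offset":[-0.4,0,0.4],"delta_rot":[0,0,0],"jaw":-0.06},{"offset":[-0.4,0,0.4],"delta_rot":[0,0,0],"jaw":-0.06}]}}

```text
time: 29.6
eef_pos: [0.4658, -0.1754, 0.0771]
orientation: [-3.137, -0.171, -0.0]
wrist_force: [-0.0, 0.7, 1.8]
grip_width: 0.0401
finger_force: 4.8
```

>>> {"method": "apply_moves", "body": {"motion": [{"offset":[0,0,0],"delta_rot":[0,0,0],"jaw":0.1},{"offset":[0,0,0],"delta_rot":[0,0,0],"jaw":0.3},{"offset":[0,0,0],"delta_rot":[0,0,0],"jaw":0.6},{"offset":[0,0,0],"delta_rot":[0,0,0],"jaw":0.6}]}}

```text
time: 30.1
eef_pos: [0.4658, -0.1754, 0.077]
orientation: [3.137, 0.172, 0.0]
wrist_force: [-0.1, 1.2, 0.5]
grip_width: 0.0685
finger_force: 0.0
```

```bash
python3 - <<'E'
from h import *
plan([])
s=state();W=read_camera("wrist");read_camera("scene");read_camera("top")
a=[s["eef_pos"][0],s["eef_pos"][1],.11]
for c in("wrist","scene","top"):
    if trace("tongs",c):fit("tongs",[c],a,yaw=True,s=s)
E
```

```text
t 30.10 [ 0.4658 -0.1754  0.077 ] yaw -1.4614 w 0.0685 F [-0.1  1.2  0.5] ff 0.0
tongs ['wrist'] [0.4521, -0.1776, 0.1097] iou 0.61
tongs ['scene'] [0.4645, -0.1767, 0.1078] iou 0.56
tongs ['top'] [0.4674, -0.1754, 0.1242] iou 0.11
```

>>> {"method": "apply_moves", "body": {"motion": [{"offset":[0,0,-0.3],"delta_rot":[0,0,0],"jaw":0.76},{"offset":[0,0,-0.8],"delta_rot":[0,0,0],"jaw":0.76},{"offset":[-0.2,0,-1],"delta_rot":[0,0,0],"jaw":0.76},{"offset":[-0.2,0,-1],"delta_rot":[0,0,0],"jaw":0.76}]}}

```text
time: 31.05
eef_pos: [0.4455, -0.1777, 0.1781]
orientation: [-3.136, -0.17, -0.004]
wrist_force: [0.3, -0.0, 0.2]
grip_width: 0.0752
finger_force: 0.0
```

```bash
python3 - <<'E'
from h import *
plan([])
s=state();W=read_camera("wrist");read_camera("scene");read_camera("top")
for c in("wrist","scene","top"):
    if trace("tongs",c):fit("tongs",[c],[.4645,-.1755,.11],yaw=True,s=s)
for t in("tongs_grip","tongs_jaws"):print(t,[[(round(r["score"],2),np.round(r["xyz"],4).tolist()) for r in mark_of(t,c)] for c in("wrist","top","scene")])
E
```

```text
t 31.05 [ 0.4455 -0.1777  0.1781] yaw -1.4625 w 0.0752 F [ 0.3 -0.   0.2] ff 0.0
tongs ['wrist'] [0.4648, -0.176, 0.1075] iou 0.84
tongs ['scene'] [0.4662, -0.1767, 0.1136] iou 0.88
tongs ['top'] [0.4673, -0.1749, 0.1275] iou 0.26
tongs_grip [[], [(0.73, [0.5005, -0.4004, -0.0011]), (0.48, [0.467, -0.1736, 0.0112])], [(0.93, [0.4695, -0.172, 0.0115])]]
tongs_jaws [[], [(0.6, [0.5627, -0.1623, 0.0108])], [(0.78, [0.5553, -0.1637, 0.0082])]]
```

>>> {"method": "apply_moves", "body": {"motion": [{"offset":[0.1,0,0.4],"delta_rot":[0,0,0],"jaw":0.76},{"offset":[0.1,0,0.75],"delta_rot":[0,0,0],"jaw":0.76},{"offset":[0.1,0,0.95],"delta_rot":[0,0,0],"jaw":0.76},{"offset":[0.1,0,1.0],"delta_rot":[0,0,0],"jaw":0.5},{"offset":[0.1,0,1.0],"delta_rot":[0,0,0],"jaw":0.35},{"offset":[0.1,0,1.0],"delta_rot":[0,0,0],"jaw":0.2},{"offset":[0.1,0,1.0],"delta_rot":[0,0,0],"jaw":0.1},{"offset":[0.1,0,1.0],"delta_rot":[0,0,0],"jaw":0},{"offset":[0.1,0,1.0],"delta_rot":[0,0,0],"jaw":-0.08},{"offset":[0.1,0,1.0],"delta_rot":[0,0,0],"jaw":-0.08}]}}

```text
time: 33.05
eef_pos: [0.4568, -0.177, 0.0788]
orientation: [3.136, 0.171, 0.005]
wrist_force: [-1.8, 0.1, 10.5]
grip_width: 0.0399
finger_force: 8.6
```

>>> {"method": "apply_moves", "body": {"motion": [{"offset":[0,0,-0.03],"delta_rot":[0,0,0],"jaw":-0.08},{"offset":[0,0,-0.08],"delta_rot":[0,0,0],"jaw":-0.08},{"offset":[0,0,-0.16],"delta_rot":[0,0,0],"jaw":-0.08},{"offset":[0,0,-0.3],"delta_rot":[0,0,0],"jaw":-0.08},{"offset":[0,0,-0.4],"delta_rot":[0,0,0],"jaw":-0.08},{"offset":[0,0,-0.4],"delta_rot":[0,0,0],"jaw":-0.08}]}}

```text
time: 33.8
eef_pos: [0.4564, -0.1765, 0.118]
orientation: [3.136, 0.172, 0.003]
wrist_force: [1.2, -0.3, -0.2]
grip_width: 0.039
finger_force: 4.6
```

```bash
cat >> h.py <<'E'
def fit3(cams,org,k,yaw,s,z0,pitch0=0):
    """tongs with pitch (jaws up +): fit origin x,y,z,yaw,pitch,opening on several cameras together"""
    D=[]
    for c in cams:
        r=trace("tongs",c)
        if r:D.append((c,projector(c,s),(cv2.resize(r[0]["mask"].astype(np.uint8)*255,None,fx=S,fy=S,interpolation=cv2.INTER_CUBIC)>127).astype(np.uint8)))
    print([d[0] for d in D])
    def cost(v):
        x,y,z,yw,pt=v;c=0
        pcs=[q@R.from_euler("y",-pt).as_matrix().T for q in arm(k)]
        for n,pr,m in D:
            i=render(pr,pcs,[x,y,yw],z)
            # only the visible (unoccluded) front part counts: bounding box of the mask
            ys,xs=np.nonzero(m);w=np.zeros_like(m);w[max(0,ys.min()-40):ys.max()+40,max(0,xs.min()-40):xs.max()+40]=1
            d=cv2.distanceTransform(1-m,cv2.DIST_L2,3);e=cv2.distanceTransform(1-i,cv2.DIST_L2,3)
            c+=np.minimum(e[m>0],60).mean()
            j=(i>0)&(w>0);c+=.3*np.minimum(d[j],60).mean() if j.any() else 60
        return c
    x=np.array([*org,z0,yaw,pitch0]);d=np.diag([.006,.006,.006,.05,.15])
    o=minimize(cost,x,method="Nelder-Mead",options=dict(initial_simplex=np.vstack([x-np.diag(d)/3,x+d]),xatol=1e-4,fatol=1e-3,maxiter=250))
    print("tongs x y z yaw pitch",np.round(o.x,4).tolist(),"cost %.2f"%o.fun);return o.x
E
python3 - <<'E'
from h import *
plan([])
s=state()
for c in("wrist","scene","top"):read_camera(c)
a=[s["eef_pos"][0]+.0099,s["eef_pos"][1]+.0011]
for cs in(["wrist","scene"],["scene"],["wrist"]):
  for p0 in(0,.2):fit3(cs,a,.33,.11,s,.04,p0)
E
```

```text
t 33.80 [ 0.4564 -0.1765  0.118 ] yaw -1.4612 w 0.0390 F [ 1.2 -0.3 -0.2] ff 4.6
['wrist', 'scene']
tongs x y z yaw pitch [0.468, -0.176, 0.0395, 0.1068, 0.4369] cost 3.09
['wrist', 'scene']
tongs x y z yaw pitch [0.4688, -0.1759, 0.0393, 0.1105, 0.4386] cost 3.11
['scene']
tongs x y z yaw pitch [0.4747, -0.177, 0.0399, 0.1087, 0.4195] cost 1.31
['scene']
tongs x y z yaw pitch [0.474, -0.1749, 0.0374, 0.1191, 0.4066] cost 1.36
['wrist']
tongs x y z yaw pitch [0.47, -0.1757, 0.0452, 0.1096, 0.4308] cost 0.46
['wrist']
tongs x y z yaw pitch [0.4702, -0.1757, 0.0453, 0.1098, 0.4338] cost 0.46
```

>>> {"method": "apply_moves", "body": {"motion": [{"offset":[0,0,0],"delta_rot":[0,0,0],"jaw":-0.08},{"offset":[0,0,0],"delta_rot":[0,0,0],"jaw":-0.08},{"offset":[0,0,0],"delta_rot":[0,0,0],"jaw":-0.08},{"offset":[0,0,0],"delta_rot":[0,0,0],"jaw":-0.08}]}}

```text
time: 34.85
eef_pos: [0.4557, -0.1765, 0.117]
orientation: [-3.137, -0.172, -0.0]
wrist_force: [-0.1, 0.8, -0.6]
grip_width: 0.0395
finger_force: 4.6
```

```bash
python3 - <<'E'
from h import *
plan([])
s=state();print(np.round(s["ft_torque"],3))
for c in("wrist","scene"):read_camera(c)
for cs in(["scene"],["wrist"]):fit3(cs,[.4685,-.176],.33,.11,s,.042,.4)
# first-grip picture: wrist overlay saved only as composite; use its arm tips instead
cm=cv2.imread("pics/comp.png")[:, :428];g=(cm[...,2].astype(int)-cm[...,0]>60)&(cm[...,2]>120);g[:70]=0
v=np.argwhere(g);print(v.min(0),v.max(0))
m=camera_model("wrist");E=np.array([.5058,-.1702,.117]);st=dict(eef_pos=E,orientation=R.from_matrix(down(-1.46)).as_rotvec());pr=projector("wrist",st)
for pt in(0,.15,.3,.45):
    A=[q@R.from_euler("y",-pt).as_matrix().T@R.from_euler("z",.11).as_matrix().T+[E[0],E[1],.039] for q in arm(.38)]
    P=np.vstack([pr(q) for q in A]);P=(P-[130,0])*1.427;print(pt,"bow row %.0f"%P[:,1].max(),"front rows/cols",np.round(P[[4,5,6,7]]).tolist())
E
```

```text
t 34.85 [ 0.4557 -0.1765  0.117 ] yaw -1.4615 w 0.0395 F [-0.1  0.8 -0.6] ff 4.6
[ 0.011  0.061 -0.025]
['scene']
tongs x y z yaw pitch [0.4726, -0.1781, 0.0401, 0.1287, 0.3945] cost 1.23
['wrist']
tongs x y z yaw pitch [0.4687, -0.1757, 0.0441, 0.1091, 0.4245] cost 0.52
[70 99] [500 327]
0 bow row 604 front rows/cols [[139.0, 47.0], [128.0, 31.0], [130.0, 48.0], [118.0, 32.0]]
0.15 bow row 580 front rows/cols [[130.0, 38.0], [116.0, 30.0], [120.0, 39.0], [104.0, 31.0]]
0.3 bow row 554 front rows/cols [[119.0, 36.0], [102.0, 40.0], [107.0, 37.0], [88.0, 41.0]]
0.45 bow row 528 front rows/cols [[105.0, 44.0], [83.0, 67.0], [92.0, 46.0], [67.0, 69.0]]
```

The fits show a stable pitch of about 24°. At that angle the bow end is simply resting on the bench: the tongs pivot in the light grip. So a lower carry with the bow skidding on the bench has a defined geometry, and about 9 mm of lift gives roughly 5° and just clears the cork. I'll lower and measure.

>>> {"method": "apply_moves", "body": {"motion": [{"offset":[0,0,0.1],"delta_rot":[0,0,0],"jaw":-0.08},{"offset":[0,0,0.2],"delta_rot":[0,0,0],"jaw":-0.08},{"offset":[0,0,0.26],"delta_rot":[0,0,0],"jaw":-0.08},{"offset":[0,0,0.295],"delta_rot":[0,0,0],"jaw":-0.08},{"offset":[0,0,0.295],"delta_rot":[0,0,0],"jaw":-0.08}]}}

```text
time: 35.67
eef_pos: [0.4555, -0.1765, 0.0872]
orientation: [-3.137, -0.171, 0.001]
wrist_force: [-0.7, -0.4, -1.5]
grip_width: 0.0392
finger_force: 4.6
```

```bash
python3 - <<'E'
from h import *
plan([])
s=state()
for c in("wrist","scene"):read_camera(c)
for cs in(["scene"],["wrist"],["wrist","scene"]):fit3(cs,[.467,-.176],.35,.11,s,.012,.1)
E
```

```text
t 35.67 [ 0.4555 -0.1765  0.0872] yaw -1.4616 w 0.0392 F [-0.7 -0.4 -1.5] ff 4.6
['scene']
tongs x y z yaw pitch [0.4699, -0.1805, 0.0125, 0.1381, 0.0734] cost 1.53
['wrist']
tongs x y z yaw pitch [0.4675, -0.1759, 0.0231, 0.1079, 0.0674] cost 0.58
['wrist', 'scene']
tongs x y z yaw pitch [0.4641, -0.1765, 0.0129, 0.1068, 0.0969] cost 4.35
```

>>> {"method": "apply_moves", "body": {"motion": [{"offset":[0.05,0,-0.015],"delta_rot":[0,0,0],"jaw":-0.08},{"offset":[0.15,0,-0.015],"delta_rot":[0,0,0],"jaw":-0.08},{"offset":[0.3,0,-0.015],"delta_rot":[0,0,0],"jaw":-0.08},{"offset":[0.4,0,-0.015],"delta_rot":[0,0,0],"jaw":-0.08},{"offset":[0.45,0,-0.015],"delta_rot":[0,0,0],"jaw":-0.08},{"offset":[0.45,0,-0.015],"delta_rot":[0,0,0],"jaw":-0.08}]}}

```text
time: 36.72
eef_pos: [0.5008, -0.1715, 0.0889]
orientation: [3.137, 0.172, 0.0]
wrist_force: [0.2, 0.4, 0.2]
grip_width: 0.0394
finger_force: 4.6
```

```bash
python3 - <<'E'
from h import *
plan([])
s=state()
for c in("wrist","scene","top"):read_camera(c)
for cs in(["scene"],["wrist"]):fit3(cs,[.5125,-.171],.35,.11,s,.012,.1)
for c in("wrist","scene","top"):
  for n,a,z in(("capsule",[.66,-.154,0],.012),("cork_stand",[.6575,-.1485,0],0)):
    if trace(n,c):fit(n,[c],a,z=z,s=s,hull=(z==0))
E
```

```text
t 36.73 [ 0.5008 -0.1715  0.0889] yaw -1.4610 w 0.0394 F [0.2 0.4 0.2] ff 4.6
['scene']
tongs x y z yaw pitch [0.5145, -0.1717, 0.0125, 0.1215, 0.0534] cost 3.20
['wrist']
tongs x y z yaw pitch [0.5091, -0.1712, 0.0233, 0.1102, 0.0605] cost 0.48
cork_stand ['wrist'] [0.6596, -0.1501] iou 0.94
capsule ['scene'] [0.6597, -0.1551] iou 0.89
cork_stand ['scene'] [0.6572, -0.1505] iou 0.94
capsule ['top'] [0.6573, -0.1567] iou 0.00
cork_stand ['top'] [0.6556, -0.1487] iou 0.95
```

>>> {"method": "apply_moves", "body": {"motion": [{"offset":[0.05,0,-0.01],"delta_rot":[0,0,0],"jaw":-0.08},{"offset":[0.15,0,-0.01],"delta_rot":[0,0,0],"jaw":-0.08},{"offset":[0.27,0,-0.01],"delta_rot":[0,0,0],"jaw":-0.08},{"offset":[0.38,0,-0.01],"delta_rot":[0,0,0],"jaw":-0.08},{"offset":[0.48,0,-0.01],"delta_rot":[0,0,0],"jaw":-0.08},{"offset":[0.54,0,-0.01],"delta_rot":[0,0,0],"jaw":-0.08},{"offset":[0.54,0,-0.01],"delta_rot":[0,0,0],"jaw":-0.08}]}}

```text
time: 38.4
eef_pos: [0.5545, -0.1656, 0.0899]
orientation: [3.137, 0.172, 0.0]
wrist_force: [-0.6, 0.2, -1.5]
grip_width: 0.0392
finger_force: 4.6
```

```bash
python3 - <<'E'
from h import *
plan([])
s=state()
for c in("wrist","scene","top"):read_camera(c)
for cs in(["scene"],["wrist"]):fit3(cs,[.5655,-.165],.35,.11,s,.012,.07)
for c in("wrist","scene","top"):
  for n,a,z in(("capsule",[.66,-.1545,0],.012),):
    for r in trace(n,c):
        v=np.argwhere(r["mask"]);print(c,round(r["score"],2),v.min(0)[::-1],v.max(0)[::-1])
    if trace(n,c):fit(n,[c],a,z=z,s=s)
print("expected wrist px of capsule",projector("wrist",s)([[.66,-.1545,.042]]))
E
```

```text
t 38.40 [ 0.5545 -0.1656  0.0899] yaw -1.4610 w 0.0392 F [-0.6  0.2 -1.5] ff 4.6
['scene']
tongs x y z yaw pitch [0.5658, -0.167, 0.0126, 0.1211, 0.0889] cost 2.72
['wrist']
tongs x y z yaw pitch [0.5639, -0.1652, 0.0248, 0.1083, 0.0762] cost 0.46
wrist 0.89 [59  0] [123  33]
wrist 0.6 [243   0] [312  66]
capsule ['wrist'] [0.6613, -0.1545] iou 0.98
scene 0.59 [242 267] [255 284]
scene 0.48 [283 249] [296 266]
capsule ['scene'] [0.6595, -0.1544] iou 0.85
top 0.54 [292 167] [302 179]
capsule ['top'] [0.6573, -0.1572] iou 0.00
expected wrist px of capsule [[277.31210672  25.09339709]]
```

The wrist camera places the capsule at (0.661, -0.1545), between the jaws whose middle is at (0.6595, -0.155). Squeezing gradually.

>>> {"method": "apply_moves", "body": {"motion": [{"offset":[0,0,0],"delta_rot":[0,0,0],"jaw":-0.13},{"offset":[0,0,0],"delta_rot":[0,0,0],"jaw":-0.18},{"offset":[0,0,0],"delta_rot":[0,0,0],"jaw":-0.22},{"offset":[0,0,0],"delta_rot":[0,0,0],"jaw":-0.26},{"offset":[0,0,0],"delta_rot":[0,0,0],"jaw":-0.32},{"offset":[0,0,0],"delta_rot":[0,0,0],"jaw":-0.5},{"offset":[0,0,0],"delta_rot":[0,0,0],"jaw":-1},{"offset":[0,0,0],"delta_rot":[0,0,0],"jaw":-1}]}}

```text
time: 40.1
eef_pos: [0.5543, -0.1656, 0.0903]
orientation: [-3.137, -0.172, -0.001]
wrist_force: [-1.3, 1.6, 5.8]
grip_width: 0.0299
finger_force: 59.9
```

```bash
python3 - <<'E'
from h import *
plan([])
s=state()
for c in("wrist","scene"):read_camera(c)
for cs in(["scene"],["wrist"]):fit3(cs,[.5655,-.166],0,.11,s,.012,.07)
fit("capsule",["wrist"],[.661,-.1545,0],z=.012,s=s);fit("capsule",["scene"],[.66,-.1545,0],z=.012)
E
```

```text
t 40.10 [ 0.5543 -0.1656  0.0903] yaw -1.4614 w 0.0299 F [-1.3  1.6  5.8] ff 59.9
['scene']
tongs x y z yaw pitch [0.5664, -0.1672, 0.0125, 0.1351, 0.0682] cost 2.80
['wrist']
tongs x y z yaw pitch [0.5624, -0.1654, 0.0217, 0.1103, 0.083] cost 0.47
capsule ['wrist'] [0.6611, -0.1544] iou 0.98
capsule ['scene'] [0.6599, -0.1547] iou 0.76
```

>>> {"method": "apply_moves", "body": {"motion": [{"offset":[0,0,-0.03],"delta_rot":[0,0,0],"jaw":-1},{"offset":[0,0,-0.08],"delta_rot":[0,0,0],"jaw":-1},{"offset":[0,0,-0.15],"delta_rot":[0,0,0],"jaw":-1},{"offset":[0,0,-0.22],"delta_rot":[0,0,0],"jaw":-1},{"offset":[0,0,-0.25],"delta_rot":[0,0,0],"jaw":-1},{"offset":[0,0,-0.25],"delta_rot":[0,0,0],"jaw":-1}]}}

```text
time: 41.15
eef_pos: [0.5543, -0.1656, 0.1153]
orientation: [3.137, 0.172, 0.001]
wrist_force: [0.1, -0.3, -1.3]
grip_width: 0.0299
finger_force: 59.5
```

```bash
python3 - <<'E'
from h import *
plan([])
s=state()
for c in("wrist","scene"):read_camera(c)
fit3(["wrist"],[.563,-.166],0,.11,s,.037,.07)
for z in(.012,.037):fit("capsule",["wrist"],[.661,-.1545,0],z=z,s=s);fit("capsule",["scene"],[.66,-.1545,0],z=z)
E
```

```text
t 41.15 [ 0.5543 -0.1656  0.1153] yaw -1.4613 w 0.0299 F [ 0.1 -0.3 -1.3] ff 59.5
['wrist']
tongs x y z yaw pitch [0.5627, -0.1653, 0.0489, 0.1104, 0.0639] cost 0.48
capsule ['wrist'] [0.6675, -0.1539] iou 0.77
capsule ['scene'] [0.6444, -0.1407] iou 0.69
capsule ['wrist'] [0.6614, -0.1544] iou 0.96
capsule ['scene'] [0.6585, -0.153] iou 0.66
```

The capsule rises with the tongs. Lifting the rest.

>>> {"method": "apply_moves", "body": {"motion": [{"offset":[0,0,-0.08],"delta_rot":[0,0,0],"jaw":-1},{"offset":[0,0,-0.2],"delta_rot":[0,0,0],"jaw":-1},{"offset":[0,0,-0.36],"delta_rot":[0,0,0],"jaw":-1},{"offset":[0,0,-0.52],"delta_rot":[0,0,0],"jaw":-1},{"offset":[0,0,-0.66],"delta_rot":[0,0,0],"jaw":-1},{"offset":[0,0,-0.74],"delta_rot":[0,0,0],"jaw":-1},{"offset":[0,0,-0.77],"delta_rot":[0,0,0],"jaw":-1},{"offset":[0,0,-0.77],"delta_rot":[0,0,0],"jaw":-1},{"offset":[0,0,-0.77],"delta_rot":[0,0,0],"jaw":-1}]}}

```text
time: 42.62
eef_pos: [0.5539, -0.1656, 0.1915]
orientation: [-3.137, -0.172, 0.001]
wrist_force: [-0.3, -0.3, -1.6]
grip_width: 0.0302
finger_force: 59.5
```

>>> {"method": "apply_moves", "body": {"motion": [{"offset":[0,0,0],"delta_rot":[0,0,0],"jaw":-1},{"offset":[0,0,0],"delta_rot":[0,0,0],"jaw":-1},{"offset":[0,0,0],"delta_rot":[0,0,0],"jaw":-1},{"offset":[0,0,0],"delta_rot":[0,0,0],"jaw":-1}]}}

```text
time: 43.12
eef_pos: [0.5541, -0.1657, 0.192]
orientation: [-3.137, -0.172, 0.0]
wrist_force: [0.1, 0.1, -1.5]
grip_width: 0.0295
finger_force: 59.5
```

```bash
python3 - <<'E'
from h import *
plan([])
s=state()
for c in("wrist","scene","top"):read_camera(c)
fit3(["wrist"],[.563,-.166],0,.11,s,.115,.07)
z=.114;fit("capsule",["wrist"],[.661,-.1545,0],z=z,s=s);fit("capsule",["scene"],[.66,-.1545,0],z=z)
if trace("cork_stand","scene"):fit("cork_stand",["scene"],[.657,-.15,0],s=s)
for t in("magnet_tube","loose_sphere"):print(t,[[(round(r["score"],2),np.round(r["xyz"],3).tolist()) for r in mark_of(t,c)] for c in("scene","top")])
E
```

```text
t 43.12 [ 0.5541 -0.1657  0.192 ] yaw -1.4615 w 0.0295 F [ 0.1  0.1 -1.5] ff 59.5
['wrist']
tongs x y z yaw pitch [0.5631, -0.1653, 0.1247, 0.1094, 0.0808] cost 0.50
capsule ['wrist'] [0.661, -0.1546] iou 0.97
capsule ['scene'] [0.6601, -0.1542] iou 0.66
cork_stand ['scene'] [0.6571, -0.1506] iou 0.94
magnet_tube [[(0.78, [0.532, 0.298, 0.01])], [(0.74, [0.531, 0.294, 0.011])]]
loose_sphere [[(0.57, [0.534, 0.245, 0.009])], [(0.68, [0.534, 0.249, 0.004])]]
```

The capsule is held upright and still, 10 cm above the stand, and the box contents are in place. Handing in.

```bash
python3 -c "
from station import *
print(hand_in())"
```

```text
the job is handed in; nothing more can be done
None
```

The job is handed in with no verdict returned: the sphere and the tube are seated in the box, and the tongs hold the capsule upright and still about 10 cm above the cork stand. On the first carry the tongs pitched and I had to set them down and re-grip them, so their bow skidded along the bench on the way to the stand.

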